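Hang the calibration plate on the hook in the dust cabinet

ROBOT

A 7-joint arm with a two-finger parallel gripper is mounted at the origin on the work surface. World frame = base frame: x ahead of the robot, y to its left, z up, the work surface at z = 0. Lengths are in m, angles in rad, forces in N, time in s.
With the tool pointing down it reaches from about 0.4 to 0.85 m from the base axis. Payload 10.4 kg.
Tool frame: the origin (TCP) lies midway between the tips of the shut fingers; the grasp point (between the pads) lies manip.pinch_z behind it (manip.pinch_z is the distance from the TCP to the grasp point, in m); z points along the fingers, y is the direction in which the jaws open and shut (so a half turn about z gives the same grasp; the last joint's range is limited). The gripper opens to 85 mm and grips with 20 to 120 N. Pads are 22 mm wide; open, the fingers measure 114 mm over their backs; the gripper's body (76 mm by 85 mm) begins 54 mm behind the grasp point. The pads swing forward as they close: fully open they stand 13 mm farther back than shut.
Start: joints at [1.134, 0.332, -0.065, 1.46, 0.022, 1.35, -0.088], TCP at [0.251, -0.572, 0.231] pointing down, gripper open.
Joint ranges: [-2.6, 2.6], [-0.5, 2.12], [-1.47, 1.34], [0.16, 2.42], [-1.27, 4.41], [0.06, 2.06], [-2.6, 2.6]. Speed limits (rad/s): [2.22, 2.22, 2.79, 2.79, 3.14, 3.14, 3.14].

INTERFACE

Orientations are given as a unit quaternion [x, y, z, w].
In Python, from workcell import manip gives the robot as it stands.
- The arm moves only by the shell command python3 -m handwheel 'ROWS' [FORCE]. ROWS is JSON, a list that holds one entry, the list of rows, each a list of 7 numbers: the shift along the tool's x, y, z in m, then the turn, a rotation vector about the tool's x, y, z in rad, then the finger opening in m, from 0 to 0.0854. In form: [[[tx, ty, tz, ax, ay, az, claw], ...]]. A call has 1 to 8 rows; each row is the pose to reach, as a shift and turn from the pose commanded when the call began, along the tool's axes at that moment; what a row does not reach only later rows make up. A row lasts 1/8 s, in which the tool goes at most 62.5 mm and 10.7 degrees, less where a joint would pass 70% of its speed; a pose out of reach is approached as far as the arm can. A call with a gripper value outside its range is refused whole. The fingers move at their own pace and stop on an object; FORCE is the grip in N (left out, the last holds). Time passes only in rows, so rows that repeat a pose let the fingers close. It gives the time, the measured TCP pose, the force and the opening at its end, in the units of the state.
- manip.get_obs(): the state, without advancing time (a new reading comes with each control period).
- manip.camera(name): name is "scene" or "top"; returns the picture (480x640x3 uint8, blue, green, red); there is no depth.
- manip.calibration(name): a dict with "fx", "fy", "cx", "cy" (pixels), "k1" (the pictures are not rectified: a ray, as slopes to the right and down, at radius r is drawn at 1 + k1 r^2 times it, then the intrinsics apply), "view" (4x4, takes a point from world to camera coordinates). Camera axes: x right, y up, looking along -z (the intrinsics and any distortion apply to the point x, -y, -z); pixel columns grow to the right and rows downward; lengths in m; the calibration is good to about 2 mm. A picture is of the moment at which its call begins. calibration takes no time and is no camera call.
- manip.hand_in(): hands the job in, once; it reports no verdict.
The state is a dict: "clock": time; "joint_pos": joint angles; "joint_velocities": joint speeds; "tau": joint torques, N m; "position": TCP position; "ee_rot": TCP orientation; "ft_force": force on the tool from outside, world axes, zero at the start; "torque": the same for the moment, N m; "grip_width": opening from 0.0 (shut) to 1.0 (fully open).
Only numpy, scipy, OpenCV 4.12 (cv2) and the standard library are available. Lean on these libraries where they do the work, as an engineer would, in place of code of your own. Each camera call takes 0.05 s, during which the arm holds its last target.

TASK

Put the tall calibration plate away: lift it out of its stand, lower it through the hatch in the top of the dust cabinet without anything touching the hatch frame, and hang it by its hole on the hook inside. The hook's height is not known exactly, so feel for it gently: the plate is glass-faced and must never be pushed against the hook or the cabinet harder than about 10 N. Let the hook take the plate's weight before you let go, leave the plate hanging still and upright, and leave the short plate and everything else on the table where it is.

Things in the scene. Friction and masses are not known exactly. Their poses are not given: they have to be found in the camera images.
- plate_grip (a point): Tall glass-faced steel plate (about 0.14 kg) upright in its stand. Point: centre of its black top grip, 14 x 14 x 32 mm, taken from above. z up, x along the width, y through the thickness. Below the grip a neck 8 mm wide, 62 mm long, then the plate 46 mm wide, 80 mm high, 5 mm thick; its lower end 155 mm under this point. Both faces alike.
- plate_hole (a point): Centre of the tall plate's hanging hole, 100 mm below the grip's centre, 55 mm above the lower end; plate's axes. The hole goes through along y, 22 mm wide; flat lower edge 6.5 mm below this point, roof an upside-down V (35 degree slopes) peaking 13 mm above it. Under the hole the plate is solid and flat for 48 mm.
- cabinet: Fixed white dust cabinet, 118 (x) x 128 (y) x 140 mm high, clear windows on its x sides, hatch in its top, hook inside on the +y wall. Origin: centre of its underside on the table, z up. Its floor is 6 mm thick. The plate hangs with its thickness along cabinet y, its hole between the hook's tip and collar; the peg's axis is then 9.3 mm above the hole's centre.
- hook_rail (a point): Middle of the rail on the cabinet's +y wall (cabinet y = 60, z = 94 mm); cabinet's axes. The hook is clamped on it; its peg's axis is anywhere from 18 mm below to 18 mm above this point, not measured. The 6 mm thick peg points to -y. Its square, flat-faced tip (6 mm wide, from 3 mm below to 10 mm above the axis) lies 46 to 52 mm from this point; a round 28 mm collar ends the peg at 22 mm.
- hook_spring (a point): Front of the hook's tip if clamped at mid-rail (cabinet y = 8, z = 94 mm); cabinet's axes. Tip, peg and collar together are sprung towards +y: 0.7 N per mm, 8 mm at most, then solid; downwards they give 1 mm per 2 N, 5 mm at most. The tip enters the plate's hole only while the hole's centre is between 0.5 mm below and 3.5 mm above the peg's axis; else it meets the plate's face.
- hatch_frame: Aluminium frame of the hatch opening on the cabinet's top, 6 mm thick, cabinet's axes. Origin: middle of the opening at the frame's upper face, 140 mm above the table, at cabinet y = 10 mm. The opening is 66 mm along x and 80 mm along y (cabinet y -30 to +50 mm). Nothing may touch it.
- stand: Grey plastic block, fixed, 80 x 44 x 35 mm high, with a slot 49.5 x 7 mm, 25 mm deep in its top (long way along x), in which the tall plate stands. Origin at the centre of its underside on the table; z up.
- short_plate_grip (a point): Centre of the grip (14 x 14 x 28 mm) of another glass-faced plate without hole or neck, 46 mm wide and only 107 mm tall in all, standing in a second, identical stand. Leave it alone. The two stands may be either way round.
- objective_a: Small steel microscope objective, 26 mm across, 42 mm tall, standing near the stands. Origin: centre of its underside. Leave it alone.
- objective_b: Larger steel microscope objective, 30 mm across, 52 mm tall, standing between the two stands. Origin: centre of its underside. Leave it alone.
- slide_box: Grey slide box 100 x 85 x 34 mm, to the right behind the stands. Origin: centre of its underside. Leave it alone.
- bottle: Small amber bottle, 36 mm across, 70 mm tall, behind the stands. Origin: centre of its underside. Leave it alone.
- mug: White mug, 80 mm across, 90 mm tall, to the right. Origin: centre of its underside. Leave it alone.
- petri: Clear round dish, 90 mm across, 14 mm high, to the right. Origin: centre of its underside. Leave it alone.

How it is judged:
On the way, in this order (a step that is already met when the one before it is completed fails the run):
1. the plate is lifted clear of its slot in the fingers (z of plate_grip in the frame of stand above 0.192 m and contact force between the fingers and plate above 0.5 N), for 0.1 s.
2. the plate's hole is below the hatch frame, inside the cabinet (z of plate_hole in the frame of hatch_frame below -0.012 m and horizontal distance between plate_hole and hatch_frame below 0.045 m), for 0.1 s.
3. the hook is through the hole and the plate bears on it while still in the fingers (y of plate_hole in the frame of cabinet between 0.0155 and 0.04 m and z of plate_hole in the frame of hatch_frame between -0.077 and -0.034 m and contact force between the fingers and plate above 0.5 N and contact force between plate and cabinet above 0.6 N), for 0.3 s.
At the end, for the whole second after the job is handed in: The plate hangs on the hook, released and at rest, within 0.15 rad of upright: its hole's centre at cabinet y 15.5 to 40 mm (between tip and collar), within 12 mm of the middle in x and 34 to 77 mm below the hatch frame's upper face, the plate borne by the cabinet's hook (y of plate_hole in the frame of cabinet between 0.0155 and 0.04 m and z of plate_hole in the frame of hatch_frame between -0.077 and -0.034 m and x of plate_hole in the frame of cabinet between -0.012 and 0.012 m and angle between plate_grip's own z axis and vertical below 0.15 rad and linear speed of plate below 0.02 m/s and angular speed of plate below 0.2 rad/s and contact force between plate and cabinet above 0.3 N); the robot touches nothing.
It fails at once if something touches the hatch frame (contact force between anything else and hatch_frame above 0.5 N).
It fails at once if the plate is pushed against the hook or the cabinet with more than 12 N (contact force between plate and cabinet above 12 N).
It fails at once if the short plate is disturbed (distance of short_plate_grip from where it was at the start of the episode above 0.02 m).
It fails at once if another thing on the table is knocked away (distance of any of objective_a, objective_b, slide_box, bottle, mug, petri from where it was at the start of the episode above 0.03 m).
It also fails if it takes over 72 s, if anything falls off the work surface, if the arm or the gripper's body presses on something with over 40 N, if the wrist force passes 120 N, or if a joint passes its speed limit or range.

## Working session

There is one attempt and no reset: what is moved stays moved. The work goes in short steps, Python scripts to look and compute and a shell command to move; the robot and the scene stay as the last step left them, time stands still between calls to the robot, and variables do not carry over. Pictures are saved under pics/ and viewed, and the job is handed in when it is done.

```bash
ls; mkdir -p pics; python3 - <<'E'
from workcell import manip
import cv2
o=manip.get_obs()
for k,v in o.items(): print(k,v)
print(manip.pinch_z)
for n in("scene","top"):
    c=manip.calibration(n); print(n,c)
    cv2.imwrite(f"pics/{n}0.png",manip.camera(n))
E
```

```text
pics
clock 0.0
joint_pos [ 1.13437681  0.33286163 -0.06470582  1.46098574  0.02157993  1.349884
 -0.08847526]
joint_velocities [-8.93202298e-04 -1.00196823e-03  1.30266592e-03  2.92964702e-04
  2.80267711e-04  8.56737894e-05  7.05068366e-04]
tau [-3.69360678e-04 -6.25437212e+01  4.90596215e-02 -3.91620004e+01
  1.61235826e-02  9.74553754e-03  4.51306107e-05]
position [ 0.25116476 -0.57188523  0.23050113]
ee_rot [ 9.78665275e-01  2.05459872e-01 -1.71228048e-04 -7.01450387e-04]
ft_force [-0.25205509 -0.41369346 -0.01805856]
torque [ 0.05127711 -0.01262752  0.0287336 ]
grip_width 1.000850617252621
0.0187
scene {'fx': 528.1404078709357, 'fy': 528.1404078709357, 'cx': 318.4045945159804, 'cy': 246.8203291317798, 'k1': -0.0031324508949100633, 'view': array([[ 0.51750065,  0.85554456,  0.01538108, -0.22213945],
       [-0.53357716,  0.3085927 ,  0.78744267,  0.19599223],
       [ 0.66894581, -0.41570909,  0.61619596, -1.58368703],
       [ 0.        ,  0.        ,  0.        ,  1.        ]])}
top {'fx': 525.3486286261964, 'fy': 525.3486286261964, 'cx': 323.3998878816279, 'cy': 226.05529150328226, 'k1': -0.10585763953475912, 'view': array([[ 0.02205914, -0.99970181,  0.01047339, -0.07522815],
       [ 0.99908328,  0.02242751,  0.03646388, -0.55607873],
       [-0.03668789,  0.00965943,  0.99928009, -1.32928194],
       [ 0.        ,  0.        ,  0.        ,  1.        ]])}
```

View pics/scene0.png

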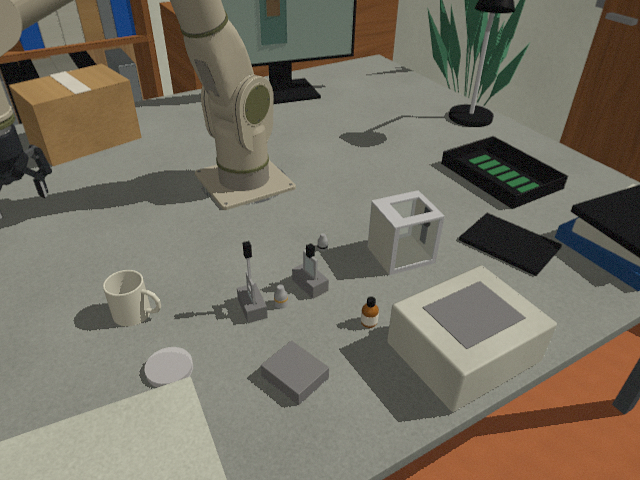

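View pics/top0.png

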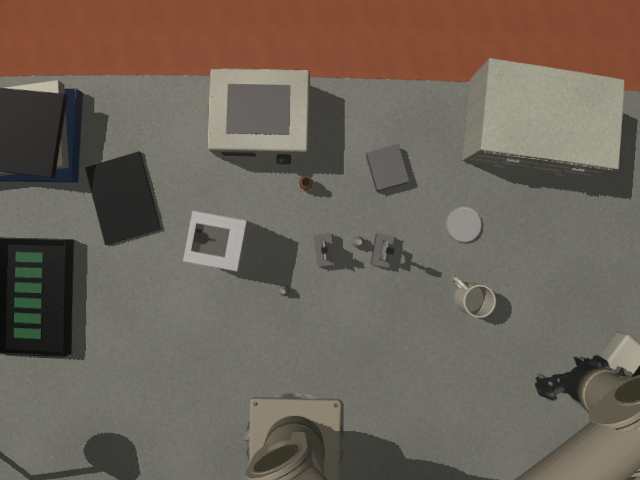

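The scene view shows the tall plate's black grip near (248,250), the short plate's near (311,250), and the cabinet around (405,230). In the top view the tall plate is near (389,251), the short one near (324,250), and the cabinet hatch near (215,240). I'll zoom in on both.

```bash
python3 - <<'E'
import cv2
t=cv2.imread("pics/top0.png"); s=cv2.imread("pics/scene0.png")
cv2.imwrite("pics/t_cab.png",cv2.resize(t[195:285,170:290],None,fx=6,fy=6,interpolation=cv2.INTER_CUBIC))
cv2.imwrite("pics/t_st.png",cv2.resize(t[215:285,305:425],None,fx=6,fy=6,interpolation=cv2.INTER_CUBIC))
cv2.imwrite("pics/s_cab.png",cv2.resize(s[180:280,355:455],None,fx=6,fy=6,interpolation=cv2.INTER_CUBIC))
cv2.imwrite("pics/s_st.png",cv2.resize(s[230:330,220:345],None,fx=6,fy=6,interpolation=cv2.INTER_CUBIC))
E
```

```text
(no output)
```

View pics/t_cab.png

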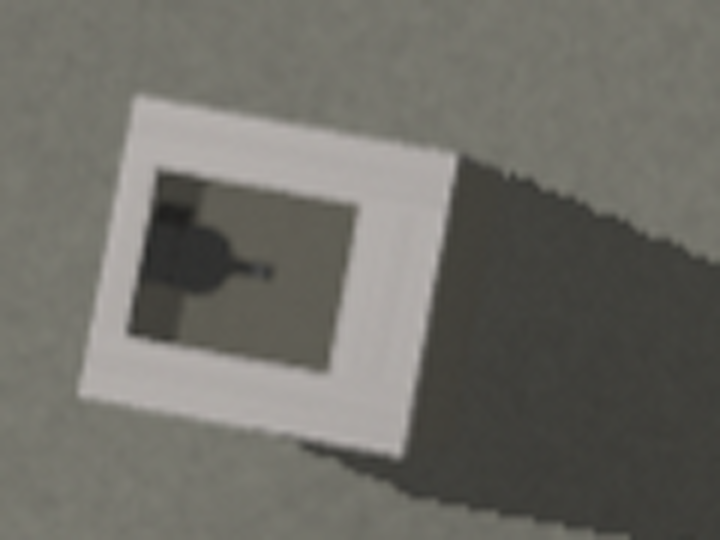

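View pics/t_st.png

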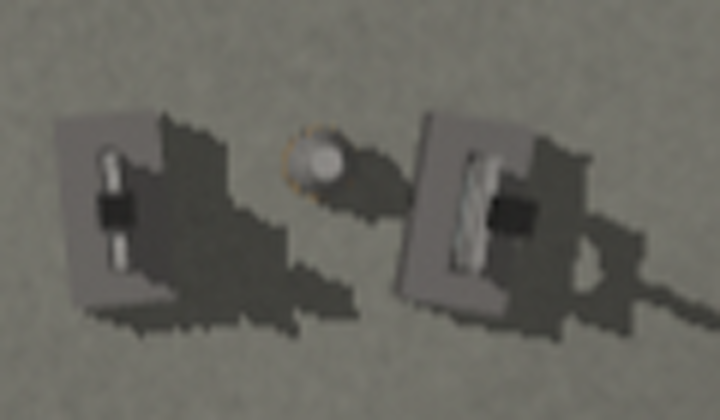

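View pics/s_cab.png

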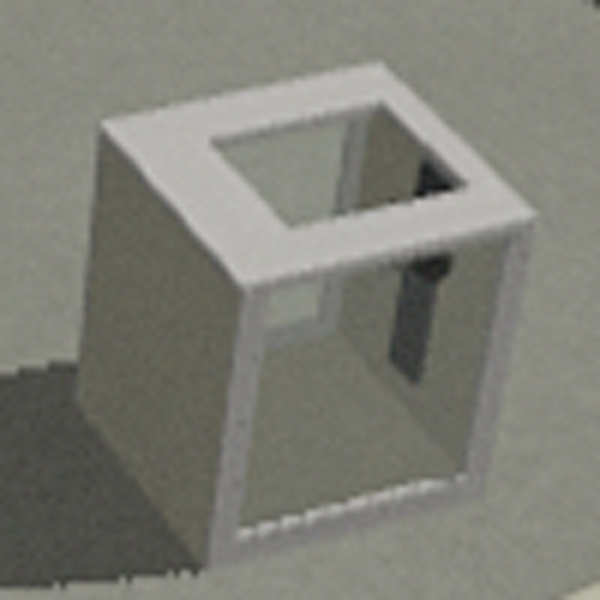

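View pics/s_st.png

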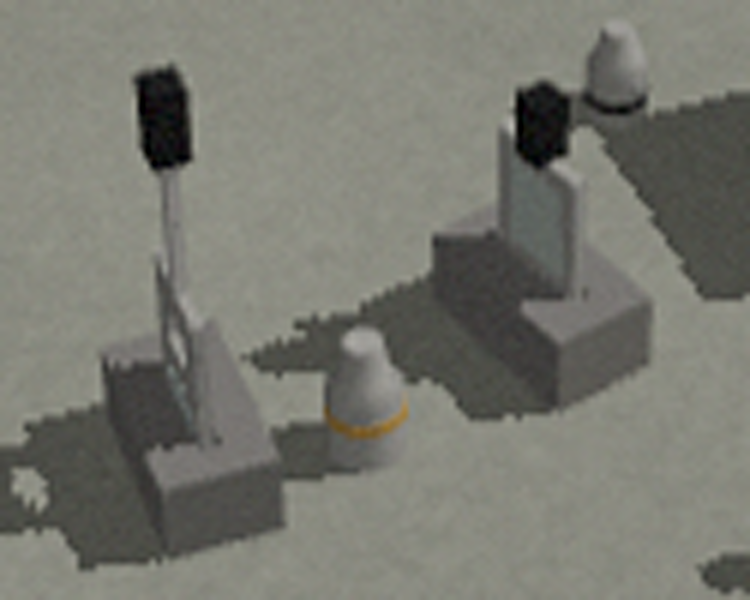

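The hatch, collar and tip of the hook show in the top crop, with the hook pointing image-right. The tall plate is in the right-hand stand, its width near-vertical in the image. Next I'll measure positions.

```bash
cat > h.py <<'E'
import numpy as np, cv2
from workcell import manip
def cal(n):
    c=manip.calibration(n); K=np.array([[c['fx'],0,c['cx']],[0,c['fy'],c['cy']],[0,0,1.]])
    return K,np.array([c['k1'],0,0,0.]),np.array(c['view'])
def ray(n,uv):
    K,d,V=cal(n); p=cv2.undistortPoints(np.array(uv,float).reshape(-1,1,2),K,d).reshape(-1,2)
    dc=np.c_[p[:,0],-p[:,1],-np.ones(len(p))]; R=V[:3,:3]
    C=-R.T@V[:3,3]; D=dc@R; return C,D/np.linalg.norm(D,axis=1)[:,None]
def onz(n,uv,z):
    C,D=ray(n,uv); return C+D*((z-C[2])/D[:,2])[:,None]
def proj(n,P):
    K,d,V=cal(n); P=np.atleast_2d(P)@V[:3,:3].T+V[:3,3]; P=P*[1,-1,-1]
    return cv2.projectPoints(P,np.zeros(3),np.zeros(3),K,d)[0].reshape(-1,2)
def tri(uvs,uvt):
    A=np.zeros((3,3));b=np.zeros(3);L=[]
    for n,uv in(("scene",uvs),("top",uvt)):
        C,D=ray(n,[uv]);M=np.eye(3)-np.outer(D[0],D[0]);A+=M;b+=M@C;L.append((C,M))
    X=np.linalg.solve(A,b); return X,[np.linalg.norm(M@(X-C)) for C,M in L]
E
python3 - <<'E'
from h import *
t=cv2.imread("pics/top0.png"); s=cv2.imread("pics/scene0.png")
g=cv2.cvtColor(t,cv2.COLOR_BGR2GRAY)
m=((g>145)*255).astype(np.uint8); m[:,:170]=0;m[:,290:]=0;m[:195]=0;m[285:]=0
cs,hi=cv2.findContours(m,cv2.RETR_CCOMP,cv2.CHAIN_APPROX_NONE)
for c,h in zip(cs,hi[0]):
    a=cv2.contourArea(c)
    if a<200: continue
    r=cv2.minAreaRect(c); b=cv2.boxPoints(r)
    W=onz("top",b,0.14); print("area",a,r, "px",b.round(1).tolist()); print(W.round(4).tolist(), W.mean(0).round(4), [np.linalg.norm(W[i]-W[i-1]).round(4) for i in range(4)])
    e=W[1]-W[0]; print(np.degrees(np.arctan2(e[1],e[0])))
for n,im,box in(("top",t,(305,425,215,285)),("scene",s,(220,345,230,300))):
    g=im.max(2); mm=((g<45)*255).astype(np.uint8); k=np.zeros_like(mm);x0,x1,y0,y1=box;k[y0:y1,x0:x1]=mm[y0:y1,x0:x1]
    N,_,st,ce=cv2.connectedComponentsWithStats(k)
    for i in range(1,N):
        if st[i,4]>8: print(n,st[i],ce[i].round(2))
E
```

```text
area 2688.0 ((214.11656188964844, 240.4984130859375), (54.78091812133789, 51.23707962036133), 10.539183616638184) px [[182.5, 260.70001220703125], [191.89999389648438, 210.3000030517578], [245.6999969482422, 220.3000030517578], [236.39999389648438, 270.70001220703125]]
[[0.4655, 0.2621, 0.14], [0.5825, 0.2438, 0.14], [0.5621, 0.1178, 0.14], [0.4456, 0.1364, 0.14]] [0.5139 0.19   0.14  ] [np.float64(0.1273), np.float64(0.1184), np.float64(0.1276), np.float64(0.1179)]
-8.926326535944662
area 1061.0 ((209.878662109375, 239.75531005859375), (36.59994125366211, 30.955175399780273), 10.491477012634277) px [[189.10000610351562, 251.60000610351562], [194.6999969482422, 221.1999969482422], [230.6999969482422, 227.89999389648438], [225.10000610351562, 258.29998779296875]]
[[0.4868, 0.2474, 0.14], [0.5574, 0.2363, 0.14], [0.5439, 0.1521, 0.14], [0.4735, 0.1633, 0.14]] [0.5154 0.1998 0.14  ] [np.float64(0.0852), np.float64(0.0715), np.float64(0.0853), np.float64(0.0713)]
-8.890385390108678
top [322 247   5   6  24] [324.12 249.71]
top [386 248   8   6  40] [389.82 250.6 ]
scene [243 242   9  16 112] [246.74 249.51]
scene [306 244   9  14 100] [309.71 250.32]
scene [317 246   8   3  10] [320.2 247.3]
```

```bash
python3 - <<'E'
from h import *
X,e=tri((246.74,249.51),(389.82,250.6)); print("grip",X.round(4),np.round(e,4))
Xs,e=tri((309.71,250.32),(324.12,249.71)); print("short",Xs.round(4),np.round(e,4))
for n,uv in(("top",(389.82,250.6)),("scene",(246.74,249.51))): print(onz(n,[uv],.165).round(4))
# tall stand top corners from crop x6
c=np.array([(430,108),(543,123),(505,316),(397,297)])/6+[305,215]
W=onz("top",c-0.4,0.035); print(W.round(4).tolist(),W.mean(0).round(4))
for i in range(4):
    d=W[i]-W[i-1]; print(np.linalg.norm(d).round(4),np.degrees(np.arctan2(d[1],d[0])).round(1))
# slot/plate: 
# scene cabinet check
C=np.array([.5139,.19,0]); a=np.radians(-8.9); R=np.array([[np.cos(a),-np.sin(a),0],[np.sin(a),np.cos(a),0],[0,0,1]])
P=lambda *p:C+R@np.array(p)/1000
for z in(0,140):
  for x,y in((-59,-64),(59,-64),(59,64),(-59,64)): print(z,x,y,((proj("scene",P(x,y,z))-[355,180])*6).round(0)[0])
for z in (76,85,94,103,112):
  print(z,"collar",((proj("scene",[P(0,38,z),P(0,38,z-14),P(0,38,z+14),P(0,8,z)])-[355,180])*6).round(0).tolist(),
   "topview",((proj("top",[P(0,38,z),P(0,8,z)])-[170,195])*6).round(0).tolist())
E
```

```text
grip [ 0.4996 -0.2129  0.1662] [0.0005 0.0005]
short [ 0.4979 -0.0652  0.1043] [0.0004 0.0004]
[[ 0.4998 -0.2126  0.165 ]]
[[ 0.4979 -0.2127  0.165 ]]
[[0.5433, -0.1955, 0.035], [0.538, -0.2431, 0.035], [0.4571, -0.2286, 0.035], [0.4641, -0.1832, 0.035]] [ 0.5006 -0.2126  0.035 ]
0.0801 -8.8
0.0479 -96.3
0.0822 169.9
0.0459 81.2
0 -59 -64 [ 75. 401.]
0 59 -64 [208. 572.]
0 59 64 [484. 497.]
0 -59 64 [338. 335.]
140 -59 -64 [101. 122.]
140 59 -64 [245. 286.]
140 59 64 [540. 215.]
140 -59 64 [381.  61.]
76 collar [[379.0, 281.0], [375.0, 309.0], [384.0, 252.0], [315.0, 296.0]] topview [[204.0, 258.0], [276.0, 271.0]]
85 collar [[382.0, 263.0], [378.0, 291.0], [387.0, 234.0], [317.0, 278.0]] topview [[199.0, 257.0], [272.0, 271.0]]
94 collar [[385.0, 244.0], [381.0, 273.0], [390.0, 216.0], [320.0, 260.0]] topview [[194.0, 257.0], [267.0, 270.0]]
103 collar [[388.0, 226.0], [384.0, 255.0], [393.0, 197.0], [323.0, 241.0]] topview [[189.0, 257.0], [263.0, 270.0]]
112 collar [[391.0, 207.0], [387.0, 236.0], [396.0, 178.0], [326.0, 223.0]] topview [[184.0, 256.0], [258.0, 270.0]]
```

```bash
python3 - <<'E'
from h import *
s=cv2.imread("pics/scene0.png"); t=cv2.imread("pics/top0.png")
def f(im,x0,x1,y0,y1,k,n):
    c=cv2.resize(im[y0:y1,x0:x1],None,fx=k,fy=k,interpolation=cv2.INTER_NEAREST); c=np.clip((c/255.)**.55*255,0,255).astype(np.uint8); cv2.imwrite(n,c)
f(s,405,445,200,248,12,"pics/s_hook.png"); f(t,188,234,218,262,12,"pics/t_hook.png")
E
```

```text
(no output)
```

View pics/s_hook.png

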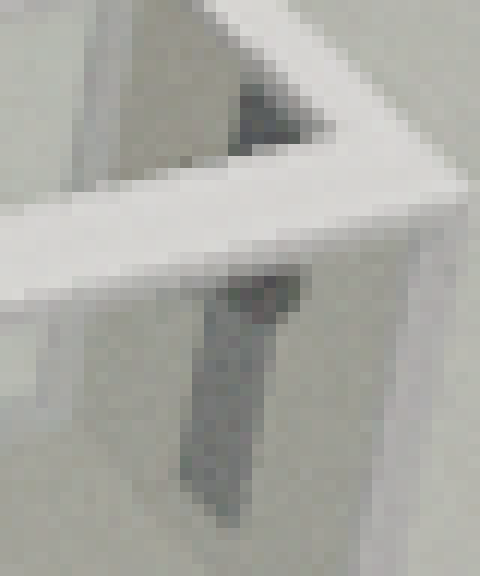

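View pics/t_hook.png

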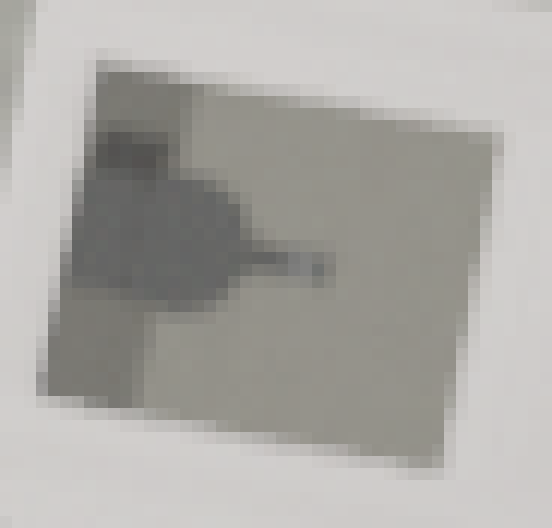

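```bash
cat >> h.py <<'E'
from scipy.spatial.transform import Rotation as Ro
def go(p,yaw=None):
    """shift in tool axes to world TCP p (measured pose), turn so that tool x is at yaw deg"""
    o=manip.get_obs(); R=Ro.from_quat(o['ee_rot']); q=R.inv().apply(np.array(p)-o['position'])
    print("pos",o['position'].round(4),"shift",q.round(4),"F",o['ft_force'].round(2),"T",o['torque'].round(3),"clk",round(o['clock'],2),"grip",round(o['grip_width'],3))
    a=np.radians(yaw if yaw is not None else -9); x=np.array([np.cos(a),np.sin(a),0]); T=np.c_[x,[np.sin(a),-np.cos(a),0],[0,0,-1]]
    print("turn",(R.inv()*Ro.from_matrix(T)).as_rotvec().round(4),"M:",R.as_matrix().round(3).tolist())
E
python3 -c "
from h import *
go((.4995,-.2127,.231),-9)"
```

```text
pos [ 0.2512 -0.572   0.2306] shift [ 3.718e-01 -2.291e-01 -1.000e-04] F [ 0.71 -0.06 -0.29] T [ 0.014  0.007 -0.04 ] clk 0.1 grip 1.005
turn [-1.100e-03  4.000e-04  5.709e-01] M: [[0.916, 0.402, -0.001], [0.402, -0.916, 0.001], [-0.0, -0.001, -1.0]]
```

```bash
python3 -m handwheel '[[[0.05,-0.03,0,0,0,0.08,0.0854],[0.1,-0.06,0,0,0,0.16,0.0854],[0.15,-0.09,0,0,0,0.24,0.0854],[0.2,-0.12,0,0,0,0.32,0.0854],[0.25,-0.15,0,0,0,0.40,0.0854],[0.3,-0.185,0,0,0,0.48,0.0854],[0.345,-0.215,0,0,0,0.55,0.0854],[0.3718,-0.2291,0,0,0,0.5709,0.0854]]]' 60
python3 -c "
from h import *
go((.4995,-.2127,.231),-9)
cv2.imwrite('pics/s1.png',manip.camera('scene')[190:330,150:350].repeat(4,0).repeat(4,1))
cv2.imwrite('pics/t1.png',manip.camera('top')[180:330,290:490].repeat(4,0).repeat(4,1))"
```

```text
clock: 1.1
position: [0.5008, -0.2097, 0.2312]
ee_rot: [0.997, -0.077, -0.0, -0.0]
ft_force: [0.0, 0.4, 0.5]
grip_width: 0.999
pos [ 0.5008 -0.2097  0.2312] shift [-0.0008  0.0031  0.0002] F [0.   0.38 0.48] T [-0.04  -0.034  0.017] clk 1.1 grip 0.999
turn [-0.0006  0.0001  0.002 ] M: [[0.988, -0.154, 0.0], [-0.154, -0.988, 0.001], [-0.0, -0.001, -1.0]]
```

View pics/s1.png

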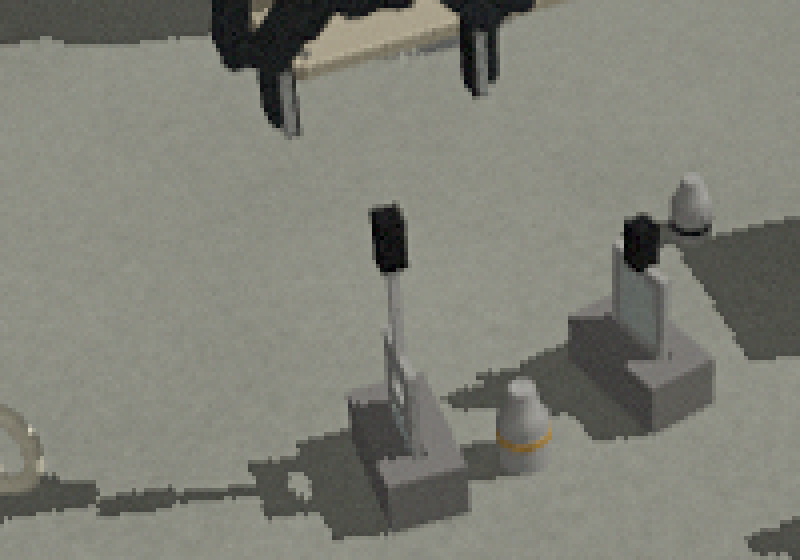

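View pics/t1.png

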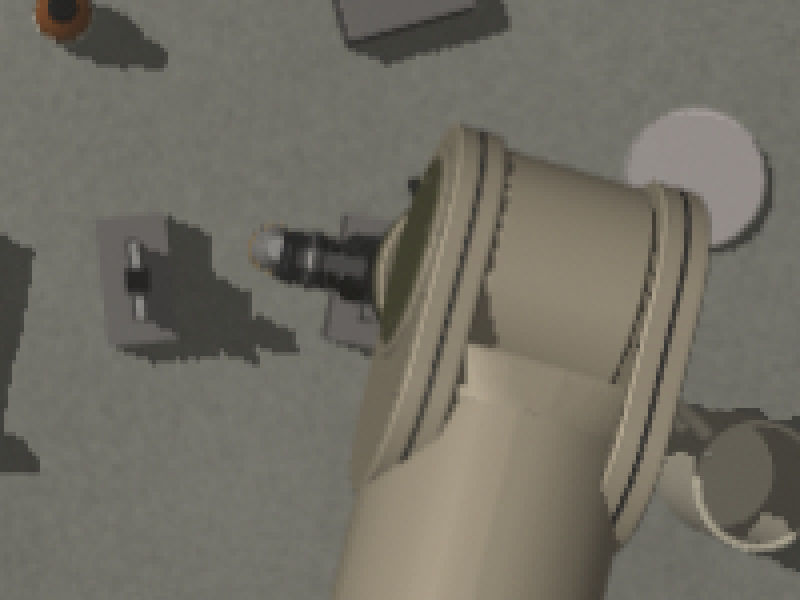

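```bash
python3 -c "
from h import *
go((.4995,-.2127,.231),-9)"
```

```text
pos [ 0.5014 -0.209   0.231 ] shift [-0.0014  0.004   0.    ] F [-1.06  0.33 -0.98] T [-0.075 -0.006 -0.021] clk 1.2 grip 1.001
turn [-0.0015 -0.      0.0055] M: [[0.989, -0.151, 0.0], [-0.151, -0.989, 0.001], [0.0, -0.002, -1.0]]
```

```bash
python3 -m handwheel '[[[-0.0014,0.004,0,0,0,0.0,0.0854],[-0.0014,0.004,0,0,0,0.0,0.0854],[-0.0014,0.004,0,0,0,0.0,0.0854],[-0.0014,0.004,0,0,0,0.0,0.0854]]]'
python3 -c "
from h import *
go((.4995,-.2127,.149),-9)"
```

```text
clock: 1.7
position: [0.4974, -0.2172, 0.2314]
ee_rot: [0.997, -0.079, 0.0, 0.0]
ft_force: [-0.0, 0.2, -0.0]
grip_width: 1.003
pos [ 0.4974 -0.2172  0.2314] shift [ 0.0014 -0.0048  0.0824] F [-0.01  0.21 -0.04] T [ 0.027  0.046 -0.039] clk 1.7 grip 1.003
turn [ 0.0001 -0.0001 -0.0008] M: [[0.988, -0.157, 0.0], [-0.157, -0.988, -0.0], [0.0, 0.0, -1.0]]
```

```bash
python3 -m handwheel '[[[0.0014,-0.0046,0,0,0,0,0.0854],[0.0014,-0.0046,0.02,0,0,0,0.0854],[0.0014,-0.0046,0.04,0,0,0,0.0854],[0.0014,-0.0046,0.06,0,0,0,0.0854],[0.0014,-0.0046,0.075,0,0,0,0.0854],[0.0014,-0.0046,0.0824,0,0,0,0.0854],[0.0014,-0.0046,0.0824,0,0,0,0.0854],[0.0014,-0.0046,0.0824,0,0,0,0.0854]]]'
python3 -c "
from h import *
go((.4995,-.2127,.149),-9)
i=manip.camera('scene')
cv2.imwrite('pics/s2.png',i[210:330,170:340].repeat(4,0).repeat(4,1))"
```

```text
clock: 2.7
position: [0.5001, -0.2125, 0.1496]
ee_rot: [0.997, -0.078, 0.001, 0.0]
ft_force: [0.1, -0.2, 0.5]
grip_width: 0.998
pos [ 0.5001 -0.2125  0.1496] shift [-0.0006  0.0003  0.0006] F [ 0.14 -0.2   0.46] T [ 0.044 -0.031  0.024] clk 2.7 grip 0.998
turn [ 0.0003 -0.0011 -0.    ] M: [[0.988, -0.156, 0.001], [-0.156, -0.988, -0.0], [0.001, 0.0, -1.0]]
```

View pics/s2.png

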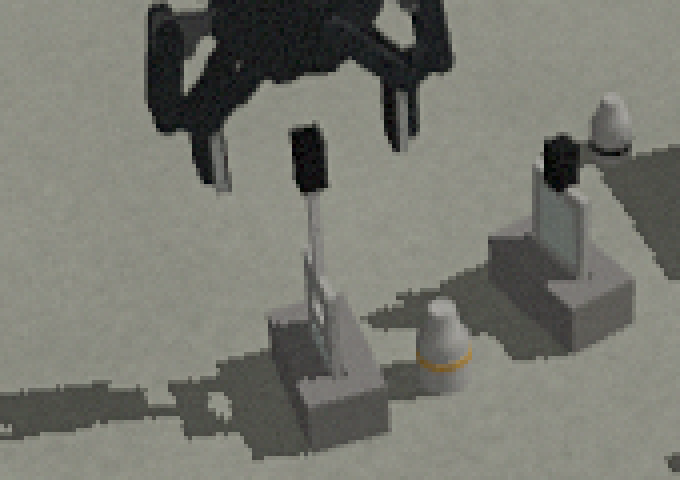

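The open fingers, with tips at crop (217,190) and (402,150), straddle the grip at (309,158) centrally, so I'll close.

```bash
python3 -m handwheel '[[[0,0,0,0,0,0,0.05],[0,0,0,0,0,0,0.03],[0,0,0,0,0,0,0.02],[0,0,0,0,0,0,0.008],[0,0,0,0,0,0,0.004],[0,0,0,0,0,0,0.004],[0,0,0,0,0,0,0.004],[0,0,0,0,0,0,0.004]]]' 60
python3 -m handwheel '[[[0,0,0,0,0,0,0.004],[0,0,0,0,0,0,0.004],[0,0,0,0,0,0,0.004]]]'
python3 -c "
from h import *
go((.4995,-.2127,.149),-9)
i=manip.camera('scene')
cv2.imwrite('pics/s3.png',i[210:330,170:340].repeat(4,0).repeat(4,1))"
```

```text
clock: 3.75
position: [0.4999, -0.2124, 0.1491]
ee_rot: [0.997, -0.078, 0.0, 0.0]
ft_force: [0.2, 0.6, 2.2]
grip_width: 0.153
clock: 4.12
position: [0.4999, -0.2124, 0.1491]
ee_rot: [0.997, -0.078, 0.0, 0.0]
ft_force: [-0.2, 1.4, 3.8]
grip_width: 0.15
pos [ 0.4999 -0.2124  0.1491] shift [-0.0003  0.0003  0.0001] F [-0.16  1.36  3.84] T [ 0.114 -0.039 -0.052] clk 4.12 grip 0.15
turn [ 0.0001 -0.0004 -0.    ] M: [[0.988, -0.156, 0.0], [-0.156, -0.988, -0.0], [0.0, 0.0, -1.0]]
```

View pics/s3.png

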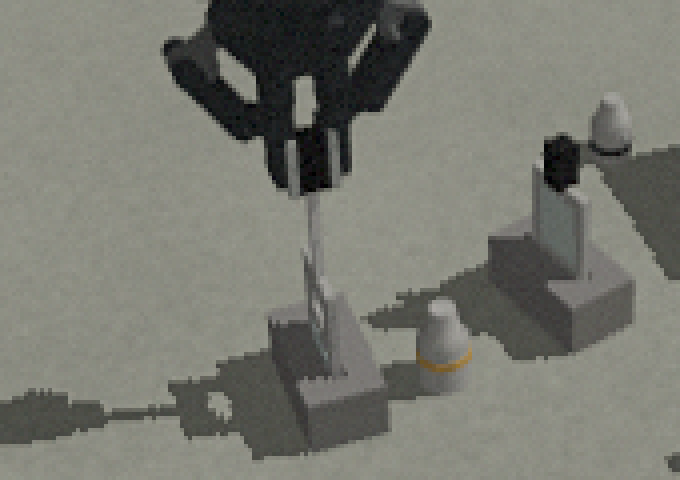

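```bash
python3 -m handwheel '[[[0,0,-0.006,0,0,0,0.004],[0,0,-0.015,0,0,0,0.004],[0,0,-0.03,0,0,0,0.004],[0,0,-0.05,0,0,0,0.004],[0,0,-0.075,0,0,0,0.004],[0,0,-0.105,0,0,0,0.004],[0,0,-0.135,0,0,0,0.004],[0,0,-0.151,0,0,0,0.004]]]'
python3 -m handwheel '[[[0,0,0,0,0,0,0.004],[0,0,0,0,0,0,0.004],[0,0,0,0,0,0,0.004]]]'
python3 -c "
from h import *
a=np.radians(-8.9)
def P(x,y): return np.array([.5139+x*np.cos(a)-y*np.sin(a), .19+x*np.sin(a)+y*np.cos(a)])
print(P(0,25),P(0,-8))
go((*P(0,25),.30),-8.9)
i=manip.camera('scene')
cv2.imwrite('pics/s4.png',i[150:300,170:360].repeat(4,0).repeat(4,1))"
```

```text
clock: 5.18
position: [0.5001, -0.2125, 0.3023]
ee_rot: [0.997, -0.078, 0.001, 0.0]
ft_force: [0.4, -0.1, -1.3]
grip_width: 0.15
clock: 5.55
position: [0.4993, -0.2122, 0.2988]
ee_rot: [0.997, -0.078, -0.001, -0.0]
ft_force: [-0.1, 0.9, -0.7]
grip_width: 0.154
[ 4.38165966 24.88899664] [-0.72378309 -7.71367893]
pos [ 0.4993 -0.2122  0.2988] shift [-9.09000e-02 -2.53995e+01  1.00000e-02] F [-0.11  0.91 -0.7 ] T [ 0.036 -0.013 -0.03 ] clk 5.55 grip 0.154
turn [-0.0004  0.0017 -0.0017] M: [[0.988, -0.156, -0.002], [-0.156, -0.988, 0.001], [-0.002, -0.0, -1.0]]
```

View pics/s4.png

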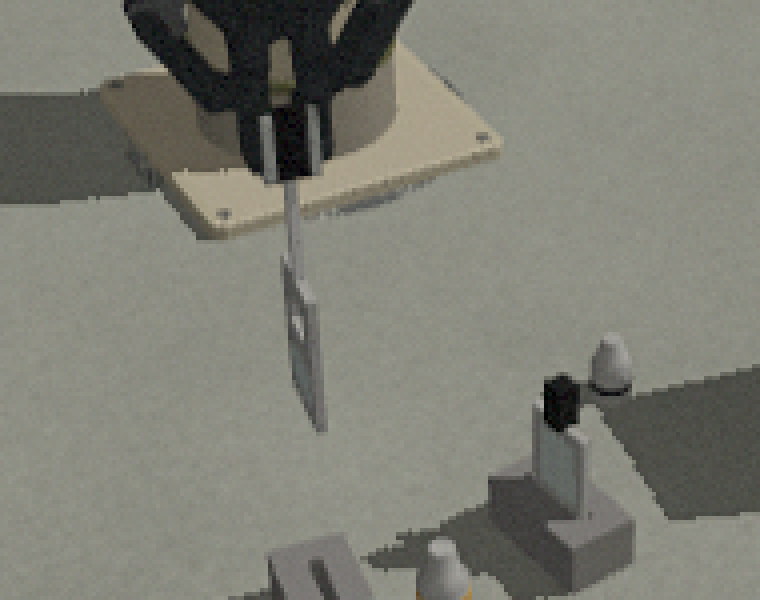

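```bash
cat >> h.py <<'E'
_a=np.radians(-8.9)
def P(x,y,z): # cabinet mm -> world m
    x,y=x/1000,y/1000
    return np.array([.5139+x*np.cos(_a)-y*np.sin(_a), .19+x*np.sin(_a)+y*np.cos(_a), z])
def cab():
    p=manip.get_obs()['position']-np.array([.5139,.19,0]); print("cab xy mm",((p[0]*np.cos(_a)+p[1]*np.sin(_a))*1e3).round(1),((-p[0]*np.sin(_a)+p[1]*np.cos(_a))*1e3).round(1),"z",(p[2]*1e3).round(1))
E
python3 -c "
from h import *
go(P(0,25,.305),-8.9)"
```

```text
pos [ 0.4994 -0.2123  0.299 ] shift [-0.0486 -0.4246 -0.0058] F [ 0.08 -0.55 -0.49] T [0.002 0.005 0.017] clk 5.6 grip 0.153
turn [-0.0003  0.0015 -0.0018] M: [[0.988, -0.156, -0.001], [-0.156, -0.988, 0.001], [-0.001, -0.0, -1.0]]
```

```bash
python3 -m handwheel '[[[-0.004,-0.03,-0.01,0,0,0,0.004],[-0.01,-0.085,-0.01,0,0,0,0.004],[-0.016,-0.14,-0.01,0,0,0,0.004],[-0.022,-0.195,-0.01,0,0,0,0.004],[-0.029,-0.25,-0.01,0,0,0,0.004],[-0.035,-0.305,-0.01,0,0,0,0.004],[-0.041,-0.36,-0.01,0,0,0,0.004],[-0.046,-0.40,-0.01,0,0,0,0.004]]]'
python3 -c "
from h import *
go(P(0,25,.305),-8.9);cab()"
python3 -m handwheel '[[[-0.0026,-0.018,0,0,0,0,0.004],[-0.0026,-0.0246,0,0,0,0,0.004],[-0.0026,-0.0246,0,0,0,0,0.004],[-0.0026,-0.0246,0,0,0,0,0.004],[-0.0026,-0.0246,0,0,0,0,0.004]]]'
python3 -c "
from h import *
go(P(0,25,.305),-8.9);cab()
cv2.imwrite('pics/s5.png',manip.camera('scene')[110:280,320:480].repeat(4,0).repeat(4,1))
cv2.imwrite('pics/t5.png',manip.camera('top')[180:300,150:300].repeat(4,0).repeat(4,1))
go(P(0,25,.305),-8.9);cab()"
```

```text
clock: 6.6
position: [0.5163, 0.1924, 0.3095]
ee_rot: [0.997, -0.078, -0.0, -0.0]
ft_force: [0.7, -0.7, -0.5]
grip_width: 0.153
pos [0.5163 0.1924 0.3095] shift [-0.002  -0.0223  0.0045] F [ 0.7  -0.71 -0.53] T [-0.045 -0.029 -0.006] clk 6.6 grip 0.153
turn [-0.0003  0.0006  0.    ] M: [[0.988, -0.155, -0.001], [-0.155, -0.988, 0.0], [-0.001, -0.0, -1.0]]
cab xy mm 2.0 2.7 z 309.5
clock: 7.22
position: [0.5184, 0.2136, 0.31]
ee_rot: [0.997, -0.079, 0.0, 0.0]
ft_force: [-0.4, -0.3, -1.6]
grip_width: 0.149
pos [0.5184 0.2136 0.31  ] shift [-0.0008 -0.001   0.005 ] F [-0.37 -0.34 -1.6 ] T [ 0.028  0.018 -0.017] clk 7.22 grip 0.149
turn [ 0.0004 -0.0003 -0.0032] M: [[0.987, -0.158, 0.0], [-0.158, -0.987, -0.0], [0.0, 0.0, -1.0]]
cab xy mm 0.8 24.0 z 310.0
pos [0.5183 0.214  0.31  ] shift [-0.0006 -0.0006  0.005 ] F [ 0.11  0.82 -0.45] T [0.018 0.009 0.004] clk 7.33 grip 0.154
turn [ 0.0002 -0.0003 -0.0027] M: [[0.988, -0.157, 0.0], [-0.157, -0.988, -0.0], [0.0, 0.0, -1.0]]
cab xy mm 0.6 24.4 z 310.0
```

View pics/s5.png

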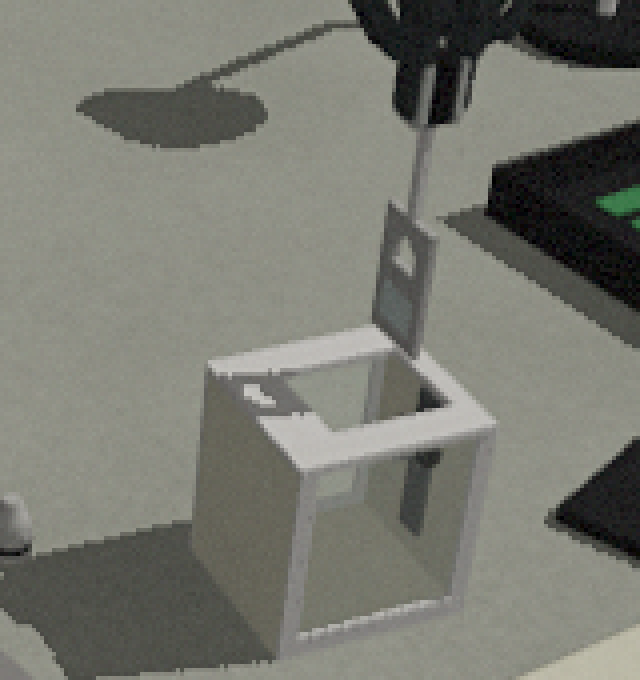

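View pics/t5.png

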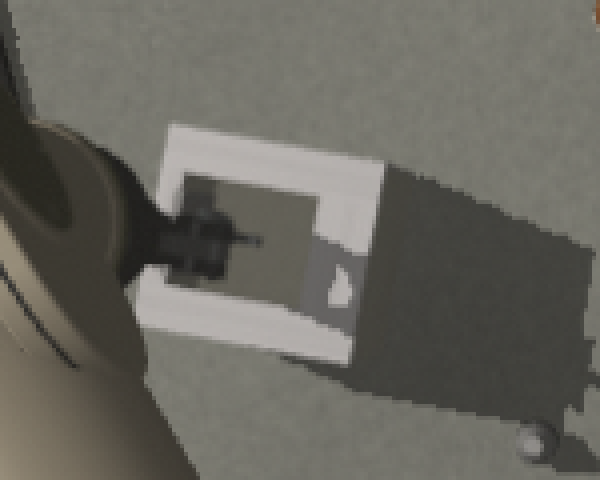

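```bash
python3 -c "
from h import *
zb=.310-.1391
f=lambda p:((proj('scene',p)-[320,110])*4+2).round(0).tolist()
print(f([P(.6-23,24.4,zb),P(.6+23,24.4,zb),P(.6-23,24.4,zb+.08),P(.6+23,24.4,zb+.08),P(.6,24.4,zb+.055)]))"
```

```text
[[376.0, 322.0], [418.0, 362.0], [394.0, 200.0], [438.0, 239.0], [410.0, 258.0]]
```

```bash
python3 -c "
from h import *
i=cv2.imread('pics/s5.png')[::4,::4]
c=i[45:95,85:115]
cv2.imwrite('pics/s5z.png',cv2.resize(c,None,fx=12,fy=12,interpolation=cv2.INTER_NEAREST))
zb=.310-.1391
for d in (-5,0,5,10):
  b=np.radians(d-0)
  pts=[P(.6+u*np.cos(b),24.4+u*np.sin(b),zb+h) for u,h in((-23,0),(23,0),(-23,.08),(23,.08),(0,.055),(0,.155))]
  print(d,((proj('scene',pts)-[405,155]+.5)*12).round(0).tolist())
"
```

```text
-5 [[118.0, 423.0], [223.0, 547.0], [173.0, 59.0], [284.0, 178.0], [209.0, 235.0], [286.0, -256.0]]
0 [[109.0, 425.0], [233.0, 545.0], [163.0, 61.0], [293.0, 176.0], [209.0, 235.0], [286.0, -256.0]]
5 [[101.0, 427.0], [242.0, 543.0], [154.0, 63.0], [303.0, 174.0], [209.0, 235.0], [286.0, -256.0]]
10 [[92.0, 430.0], [250.0, 540.0], [146.0, 65.0], [311.0, 171.0], [209.0, 235.0], [286.0, -256.0]]
```

View pics/s5z.png

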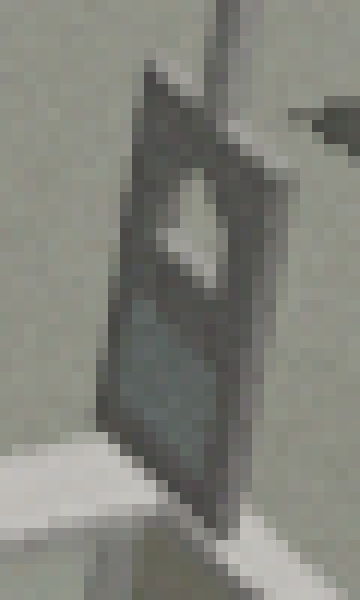

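```bash
python3 -m handwheel '[[[-0.0006,0,0.006,0,0,0,0.004],[-0.0006,0,0.018,0,0,0,0.004],[-0.0006,0,0.030,0,0,0,0.004],[-0.0006,0,0.040,0,0,0,0.004],[-0.0006,0,0.047,0,0,0,0.004],[-0.0006,0,0.050,0,0,0,0.004],[-0.0006,0,0.050,0,0,0,0.004],[-0.0006,0,0.050,0,0,0,0.004]]]'
python3 -c "
from h import *
cab();go(P(0,25,.259),-8.9)
cv2.imwrite('pics/s6.png',manip.camera('scene')[140:260,340:470].repeat(5,0).repeat(5,1))
cab();print(manip.get_obs()['ft_force'].round(2))"
```

```text
clock: 8.32
position: [0.5177, 0.2148, 0.2603]
ee_rot: [0.997, -0.078, 0.0, -0.0]
ft_force: [-0.9, -0.3, -0.5]
grip_width: 0.154
cab xy mm -0.1 25.1 z 260.3
pos [0.5177 0.2148 0.2603] shift [0.0001 0.0001 0.0013] F [-0.86 -0.28 -0.54] T [0.054 0.03  0.002] clk 8.32 grip 0.154
turn [-0.0002 -0.0006 -0.0018] M: [[0.988, -0.156, 0.001], [-0.156, -0.988, 0.0], [0.001, -0.0, -1.0]]
cab xy mm -0.1 25.1 z 260.2
[ 0.19  0.72 -1.67]
```

View pics/s6.png

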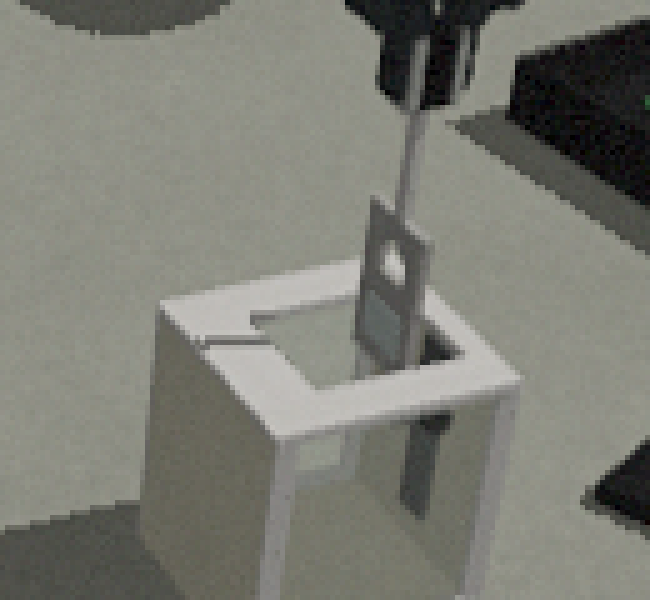

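The plate's lower end is in the hatch with clearance all round, and the hatch's far corner is visible at (465,352). Next I'll feel downwards in small steps.

```bash
for i in 1 ; do python3 -m handwheel '[[[0,0,0.0015,0,0,0,0.004],[0,0,0.003,0,0,0,0.004],[0,0,0.003,0,0,0,0.004]]]'; done; python3 -m handwheel '[[[0,0,0.0015,0,0,0,0.004],[0,0,0.003,0,0,0,0.004],[0,0,0.003,0,0,0,0.004]]]'
```

```text
clock: 8.75
position: [0.5175, 0.2146, 0.2567]
ee_rot: [0.997, -0.078, -0.0, 0.0]
ft_force: [0.2, -1.1, -1.0]
grip_width: 0.151
clock: 9.12
position: [0.5175, 0.2146, 0.2537]
ee_rot: [0.997, -0.078, -0.0, 0.0]
ft_force: [-0.6, -0.6, -2.1]
grip_width: 0.157
```

```bash
python3 -m handwheel '[[[0,0,0.0015,0,0,0,0.004],[0,0,0.003,0,0,0,0.004],[0,0,0.003,0,0,0,0.004]]]'
```

```text
clock: 9.5
position: [0.5175, 0.2146, 0.2507]
ee_rot: [0.997, -0.078, -0.0, 0.0]
ft_force: [0.7, -0.1, -0.9]
grip_width: 0.156
```

```bash
python3 -m handwheel '[[[0,0,0.0015,0,0,0,0.004],[0,0,0.003,0,0,0,0.004],[0,0,0.003,0,0,0,0.004]]]'
```

```text
clock: 9.88
position: [0.5175, 0.2146, 0.2477]
ee_rot: [0.997, -0.078, -0.0, 0.0]
ft_force: [-0.0, 0.4, -1.2]
grip_width: 0.151
```

```bash
python3 -m handwheel '[[[0,0,0.0015,0,0,0,0.004],[0,0,0.003,0,0,0,0.004],[0,0,0.003,0,0,0,0.004]]]'
```

```text
clock: 10.25
position: [0.5175, 0.2146, 0.2447]
ee_rot: [0.997, -0.078, -0.0, 0.0]
ft_force: [0.2, 0.0, -1.0]
grip_width: 0.153
```

```bash
python3 -m handwheel '[[[0,0,0.0015,0,0,0,0.004],[0,0,0.003,0,0,0,0.004],[0,0,0.003,0,0,0,0.004]]]'
```

```text
clock: 10.62
position: [0.5175, 0.2146, 0.2417]
ee_rot: [0.997, -0.078, -0.0, 0.0]
ft_force: [0.3, -0.1, -0.9]
grip_width: 0.153
```

```bash
python3 -m handwheel '[[[0,0,0.0015,0,0,0,0.004],[0,0,0.003,0,0,0,0.004],[0,0,0.003,0,0,0,0.004]]]'
```

```text
clock: 11.0
position: [0.5175, 0.2146, 0.2387]
ee_rot: [0.997, -0.078, -0.0, 0.0]
ft_force: [0.5, -0.7, -0.8]
grip_width: 0.156
```

```bash
python3 -m handwheel '[[[0,0,0.0015,0,0,0,0.004],[0,0,0.003,0,0,0,0.004],[0,0,0.003,0,0,0,0.004]]]'
```

```text
clock: 11.38
position: [0.5175, 0.2146, 0.2357]
ee_rot: [0.997, -0.078, -0.0, 0.0]
ft_force: [-0.6, 0.6, -1.3]
grip_width: 0.153
```

```bash
python3 -m handwheel '[[[0,0,0.0015,0,0,0,0.004],[0,0,0.003,0,0,0,0.004],[0,0,0.003,0,0,0,0.004]]]'
```

```text
clock: 11.75
position: [0.5177, 0.2148, 0.2331]
ee_rot: [0.997, -0.078, 0.0, -0.0]
ft_force: [-0.3, 0.0, 1.6]
grip_width: 0.151
```

```bash
python3 - <<'E'
from h import *
L=[];Z=[]
for i in range(6):
    manip.camera('scene') ; o=manip.get_obs(); L.append(o['ft_force'][2]);Z.append(o['position'][2])
print(np.round(L,2),np.mean(L),np.mean(Z)); cab()
E
python3 -m handwheel '[[[0,0,0.0005,0,0,0,0.004],[0,0,0.001,0,0,0,0.004],[0,0,0.001,0,0,0,0.004]]]'
python3 - <<'E'
from h import *
L=[];Z=[]
for i in range(6):
    manip.camera('scene') ; o=manip.get_obs(); L.append(o['ft_force'][2]);Z.append(o['position'][2])
print(np.round(L,2),np.mean(L),np.mean(Z)); cab()
E
```

```text
[1.   0.15 2.57 1.43 2.02 0.44] 1.2669563066714546 0.2330756683194295
cab xy mm -0.1 25.0 z 233.0
clock: 12.42
position: [0.5176, 0.2147, 0.232]
ee_rot: [0.997, -0.078, 0.0, -0.0]
ft_force: [0.3, -0.4, 3.5]
grip_width: 0.15
[2.76 3.75 2.84 4.22 2.86 3.18] 3.2695480280977054 0.23201146819245644
cab xy mm -0.1 25.0 z 232.0
```

```bash
python3 - <<'E'
from h import *
t=cv2.imread("pics/top0.png"); s=cv2.imread("pics/scene0.png")
th=np.linspace(0,2*np.pi,40)
out=[]
for zax in (81,92):
  row=[]
  for n,im,(x0,x1,y0,y1) in(("top",t,(180,240,212,266)),("scene",s,(400,450,198,248))):
    k=7 if n=="top" else 8
    c=cv2.resize(im[y0:y1,x0:x1],None,fx=k,fy=k,interpolation=cv2.INTER_NEAREST); c=((c/255.)**.55*255).astype(np.uint8)
    def dr(pts,col):
        q=((proj(n,pts)-[x0,y0]+.5)*k).round().astype(np.int32); cv2.polylines(c,[q],True,col,1)
    dr([P(14*np.cos(a),38,(zax+14*np.sin(a))/1000) for a in th],(0,0,255))
    dr([P(x,8,(zax+z)/1000) for x,z in((-3,-3),(3,-3),(3,10),(-3,10))],(0,255,0))
    dr([P(x,14,(zax+z)/1000) for x,z in((-3,-3),(3,-3),(3,10),(-3,10))],(0,255,0))
    dr([P(0,14,zax/1000),P(0,38,zax/1000)],(255,0,0))
    dr([P(x,y,.14) for x,y in((-33,-30),(33,-30),(33,50),(-33,50))],(255,255,0))
    row.append(cv2.resize(c,(400,300 if 0 else 380)))
  out.append(np.hstack(row))
o=np.vstack(out); cv2.imwrite("pics/ov.png",cv2.resize(o,(620,590)))
E
```

```text
(no output)
```

View pics/ov.png

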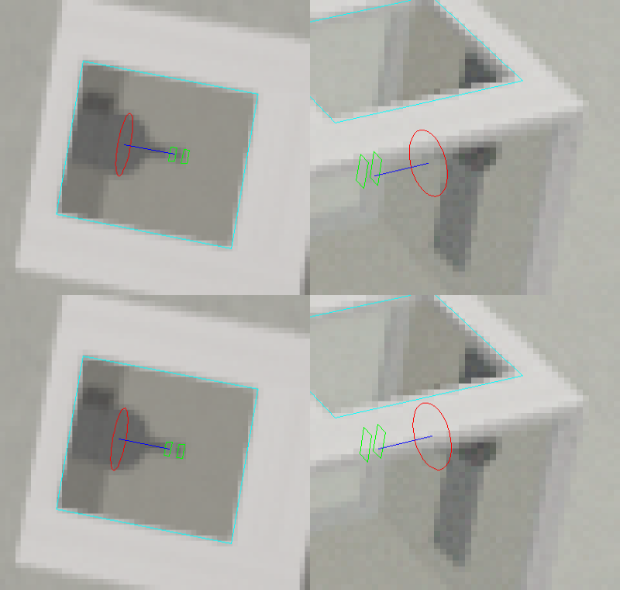

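```bash
python3 - <<'E'
from h import *
for y in (64,60,55,50):
  print(y,[ (z,((proj('scene',[P(0,y,z/1000)])-[405,200]+.5)*12).round(0)[0].tolist(), ((proj('top',[P(0,y,z/1000)])-[188,218]+.5)*12).round(0)[0].tolist()) for z in(10,40,60,76,94,112,125)])
E
```

```text
64 [(10, [231.0, 556.0], [145.0, 228.0]), (40, [251.0, 442.0], [113.0, 226.0]), (60, [264.0, 364.0], [91.0, 224.0]), (76, [275.0, 301.0], [73.0, 223.0]), (94, [288.0, 228.0], [51.0, 221.0]), (112, [301.0, 154.0], [30.0, 219.0]), (125, [311.0, 100.0], [13.0, 218.0])]
60 [(10, [214.0, 560.0], [164.0, 231.0]), (40, [234.0, 446.0], [132.0, 229.0]), (60, [248.0, 368.0], [110.0, 227.0]), (76, [258.0, 305.0], [92.0, 226.0]), (94, [271.0, 232.0], [71.0, 224.0]), (112, [284.0, 158.0], [49.0, 223.0]), (125, [293.0, 104.0], [33.0, 222.0])]
55 [(10, [194.0, 565.0], [186.0, 235.0]), (40, [213.0, 451.0], [155.0, 233.0]), (60, [226.0, 373.0], [133.0, 232.0]), (76, [237.0, 310.0], [116.0, 230.0]), (94, [250.0, 237.0], [95.0, 229.0]), (112, [262.0, 163.0], [74.0, 227.0]), (125, [272.0, 109.0], [58.0, 226.0])]
50 [(10, [173.0, 571.0], [209.0, 240.0]), (40, [192.0, 456.0], [179.0, 237.0]), (60, [205.0, 378.0], [157.0, 236.0]), (76, [216.0, 315.0], [140.0, 235.0]), (94, [228.0, 242.0], [119.0, 233.0]), (112, [241.0, 169.0], [99.0, 232.0]), (125, [250.0, 114.0], [83.0, 231.0])]
```

```bash
python3 - <<'E'
from h import *
def tocab(p):
    q=p-np.array([.5139,.19,0]); return np.array([q[0]*np.cos(_a)+q[1]*np.sin(_a),-q[0]*np.sin(_a)+q[1]*np.cos(_a),q[2]])*1e3
from h import _a
for nm,uv in(("tip",(214.2,239.8)),("tipR",(215.4,240.)),("blobR",(208.4,237.5)),("blobTopRow",(204.,232)),("blobBotRow",(203,243.6))):
  for z in(.006,.07,.085,.1,.115):
    p=onz("top",[uv],z)[0]; print(nm,z,tocab(p).round(1),((proj("scene",[p])-[405,200]+.5)*12).round(0)[0])
E
```

```text
tip 0.006 [-1.7 26.2  6. ] [ 68. 606.]
tip 0.07 [-0.1 13.6 70. ] [ 56. 377.]
tip 0.085 [ 0.2 10.7 85. ] [ 53. 320.]
tip 0.1 [  0.6   7.7 100. ] [ 50. 263.]
tip 0.115 [  1.    4.8 115. ] [ 47. 205.]
tipR 0.006 [-1.7 23.1  6. ] [ 55. 610.]
tipR 0.07 [-0.1 10.6 70. ] [ 43. 380.]
tipR 0.085 [ 0.3  7.7 85. ] [ 40. 324.]
tipR 0.1 [  0.7   4.8 100. ] [ 38. 266.]
tipR 0.115 [  1.    1.9 115. ] [ 35. 208.]
blobR 0.006 [ 1.4 42.   6. ] [141. 598.]
blobR 0.07 [ 2.9 28.7 70. ] [128. 369.]
blobR 0.085 [ 3.2 25.6 85. ] [125. 313.]
blobR 0.1 [  3.5  22.5 100. ] [122. 256.]
blobR 0.115 [  3.9  19.3 115. ] [119. 198.]
blobTopRow 0.006 [13.3 55.8  6. ] [227. 616.]
blobTopRow 0.07 [14.1 41.8 70. ] [214. 386.]
blobTopRow 0.085 [14.4 38.6 85. ] [210. 330.]
blobTopRow 0.1 [ 14.6  35.3 100. ] [207. 272.]
blobTopRow 0.115 [ 14.8  32.  115. ] [203. 214.]
blobBotRow 0.006 [-16.4  52.9   6. ] [142. 538.]
blobBotRow 0.07 [-14.1  39.1  70. ] [130. 312.]
blobBotRow 0.085 [-13.6  35.8  85. ] [127. 257.]
blobBotRow 0.1 [-13.1  32.6 100. ] [124. 201.]
blobBotRow 0.115 [-12.5  29.3 115. ] [121. 144.]
```

```bash
python3 - <<'E'
import cv2,numpy as np
s=cv2.imread("pics/scene0.png"); c=s[205:262,385:440]
c=cv2.resize(c,None,fx=10,fy=10,interpolation=cv2.INTER_NEAREST).astype(float)
c=np.clip((c-40)*2.0,0,255).astype(np.uint8); cv2.imwrite("pics/win.png",c)
E
```

```text
(no output)
```

View pics/win.png

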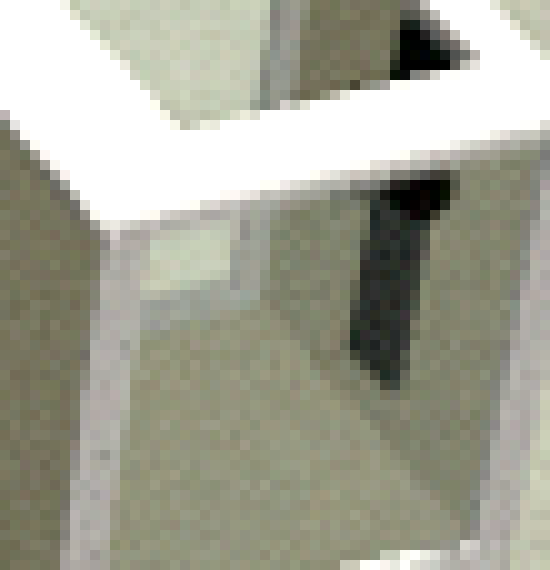

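The touch gave a clean spring reading: about 2 N/mm, with contact at TCP z ≈ 0.2342. In the top view the dark round collar reaches unexpectedly far forward, so that contact may have been the collar rather than the peg. I'll back off and touch again nearer the tip, at cabinet y = 19, to be sure it is the peg.

```bash
python3 -m handwheel '[[[0,0,-0.005,0,0,0,0.004],[0,0,-0.015,0,0,0,0.004],[0,0.003,-0.016,0,0,0,0.004],[0,0.006,-0.016,0,0,0,0.004],[0,0.006,-0.016,0,0,0,0.004],[0,0.006,-0.012,0,0,0,0.004],[0,0.006,-0.012,0,0,0,0.004]]]'; python3 -c "
from h import *
cab()"
```

```text
clock: 13.6
position: [0.5164, 0.2087, 0.2433]
ee_rot: [0.997, -0.078, -0.0, 0.0]
ft_force: [-0.4, 0.4, -1.4]
grip_width: 0.151
cab xy mm -0.4 18.8 z 243.3
```

```bash
python3 -m handwheel '[[[0,0,0.0015,0,0,0,0.004],[0,0,0.003,0,0,0,0.004],[0,0,0.003,0,0,0,0.004]]]'
```

```text
clock: 13.98
position: [0.5165, 0.2087, 0.2407]
ee_rot: [0.997, -0.078, -0.0, 0.0]
ft_force: [-0.2, -0.8, -0.9]
grip_width: 0.155
```

```bash
python3 -m handwheel '[[[0,0,0.0015,0,0,0,0.004],[0,0,0.003,0,0,0,0.004],[0,0,0.003,0,0,0,0.004]]]'
```

```text
clock: 14.35
position: [0.5166, 0.2087, 0.2377]
ee_rot: [0.997, -0.078, -0.0, 0.0]
ft_force: [-0.3, -0.1, -1.5]
grip_width: 0.151
```

```bash
python3 -m handwheel '[[[0,0,0.0015,0,0,0,0.004],[0,0,0.003,0,0,0,0.004],[0,0,0.003,0,0,0,0.004]]]'; python3 - <<'E'
from h import *
L=[];Z=[]
for i in range(3):
    manip.camera('top') ; o=manip.get_obs(); L.append(o['ft_force'][2]);Z.append(o['position'][2])
print(np.round(L,2),np.mean(Z))
E
```

```text
clock: 14.72
position: [0.5165, 0.2087, 0.2347]
ee_rot: [0.997, -0.078, -0.0, 0.0]
ft_force: [-0.3, -0.7, -0.8]
grip_width: 0.154
[-0.96 -1.6  -0.51] 0.23489047146057174
```

```bash
python3 -m handwheel '[[[0,0,0.001,0,0,0,0.004],[0,0,0.002,0,0,0,0.004],[0,0,0.002,0,0,0,0.004]]]'; python3 - <<'E'
from h import *
L=[];Z=[]
for i in range(5):
    manip.camera('top') ; o=manip.get_obs(); L.append(o['ft_force'][2]);Z.append(o['position'][2])
print(np.round(L,2),np.mean(L),np.mean(Z))
E
```

```text
clock: 15.25
position: [0.5167, 0.2088, 0.2331]
ee_rot: [0.997, -0.078, 0.0, -0.0]
ft_force: [-1.2, -0.7, 0.9]
grip_width: 0.157
[-0.19  0.46  1.47  1.48  1.93] 1.0302057592632934 0.2330598545251353
```

Contact came at the same height (TCP z 0.2342) at y = 19, so it is the peg: axis ≈ 92.0 mm above the table. Next I'll raise the plate, go in front of the tip, and descend until the hole is 1.5 mm above the axis (TCP z 0.1776).

```bash
python3 -m handwheel '[[[0,0,-0.006,0,0,0,0.004],[0,0,-0.018,0,0,0,0.004],[0,0,-0.021,0,0,0,0.004],[0,0.01,-0.021,0,0,0,0.004],[0,0.024,-0.021,0,0,0,0.004],[0,0.0288,-0.021,0,0,0,0.004],[0,0.0288,-0.021,0,0,0,0.004],[0,0.0288,-0.021,0,0,0,0.004]]]'; python3 -c "
from h import *
cab(); go(P(0,-10,.1776),-8.9)
cv2.imwrite('pics/s7.png',manip.camera('scene')[140:260,340:470].repeat(5,0).repeat(5,1))
cab()"
```

```text
clock: 16.5
position: [0.512, 0.1806, 0.2539]
ee_rot: [0.997, -0.078, 0.0, -0.0]
ft_force: [-0.1, -0.4, -1.2]
grip_width: 0.154
cab xy mm -0.4 -9.6 z 253.9
pos [0.512  0.1806 0.2539] shift [0.0004 0.0004 0.0763] F [-0.13 -0.37 -1.17] T [0.029 0.034 0.006] clk 16.5 grip 0.154
turn [-0.0002 -0.     -0.0014] M: [[0.988, -0.156, 0.0], [-0.156, -0.988, 0.0], [0.0, -0.0, -1.0]]
cab xy mm -0.4 -9.5 z 253.9
```

View pics/s7.png

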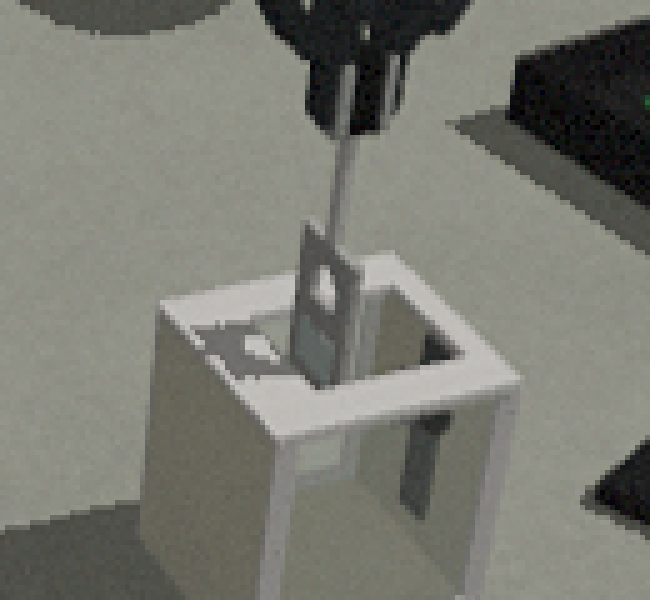

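The plate sits inside the opening with margin, its left lower edge near (293,365) and its right near (355,380). I'll descend in front of the tip.

```bash
python3 -m handwheel '[[[0.0004,0.0004,0.008,0,0,0,0.004],[0.0004,0.0004,0.02,0,0,0,0.004],[0.0004,0.0004,0.034,0,0,0,0.004],[0.0004,0.0004,0.048,0,0,0,0.004],[0.0004,0.0004,0.06,0,0,0,0.004],[0.0004,0.0004,0.07,0,0,0,0.004],[0.0004,0.0004,0.0755,0,0,0,0.004],[0.0004,0.0004,0.0763,0,0,0,0.004]]]'
python3 -m handwheel '[[[0,0,0,0,0,0,0.004],[0,0,0,0,0,0,0.004],[0,0,0,0,0,0,0.004]]]'; python3 -c "
from h import *
cab(); go(P(0,-10,.1776),-8.9)
cv2.imwrite('pics/s8.png',manip.camera('scene')[140:260,340:470].repeat(5,0).repeat(5,1))
cab()"
```

```text
clock: 17.55
position: [0.5124, 0.1798, 0.1774]
ee_rot: [0.997, -0.078, -0.0, 0.0]
ft_force: [0.5, 0.6, -1.1]
grip_width: 0.154
clock: 17.92
position: [0.5126, 0.1799, 0.1779]
ee_rot: [0.997, -0.078, 0.0, -0.0]
ft_force: [0.6, -0.2, -1.2]
grip_width: 0.152
cab xy mm 0.3 -10.2 z 177.9
pos [0.5126 0.1799 0.1779] shift [-0.0003 -0.0002  0.0003] F [ 0.6  -0.21 -1.18] T [ 0.017 -0.058  0.018] clk 17.93 grip 0.152
turn [-0.0001 -0.0005 -0.0018] M: [[0.988, -0.156, 0.0], [-0.156, -0.988, 0.0], [0.0, -0.0, -1.0]]
cab xy mm 0.2 -10.2 z 177.8
```

View pics/s8.png

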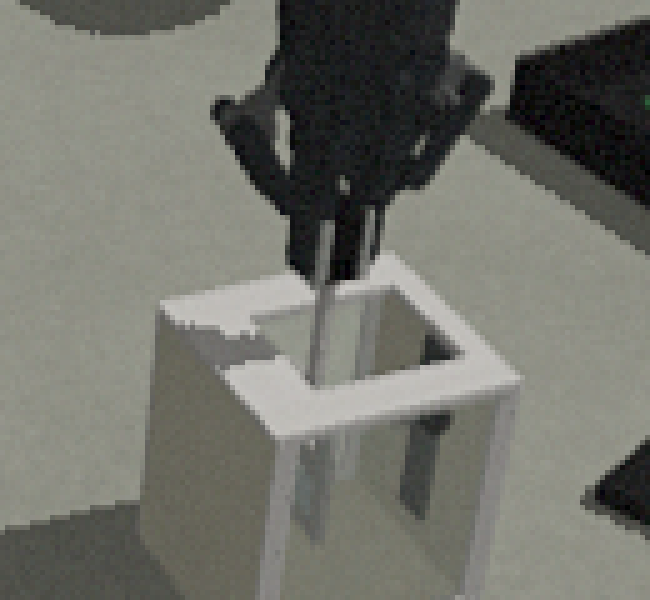

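```bash
python3 -m handwheel '[[[0,-0.004,0.0001,0,0,0,0.004],[0,-0.008,0.0001,0,0,0,0.004],[0,-0.012,0.0001,0,0,0,0.004],[0,-0.015,0.0001,0,0,0,0.004],[0,-0.018,0.0001,0,0,0,0.004],[0,-0.020,0.0001,0,0,0,0.004],[0,-0.020,0.0001,0,0,0,0.004],[0,-0.020,0.0001,0,0,0,0.004]]]'
python3 - <<'E'
from h import *
L=[]
for i in range(5):
    manip.camera('top') ; o=manip.get_obs(); L.append(o['ft_force'])
print(np.round(L,2).tolist(),np.mean(L,0));cab()
E
```

```text
clock: 18.98
position: [0.5156, 0.1995, 0.1775]
ee_rot: [0.997, -0.079, 0.0, 0.0]
ft_force: [-0.5, 1.3, -0.7]
grip_width: 0.151
[[-0.06, 0.76, -1.51], [0.18, -0.16, -1.54], [0.67, 0.13, -1.27], [0.72, 0.11, -0.82], [-0.77, 0.02, -0.87]] [ 0.14750022  0.17049182 -1.20110436]
cab xy mm 0.2 9.6 z 177.5
```

No reaction at 4 mm past the tip's front, so the tip is in the hole. I'll go on to y ≈ 15, check the force, then 20.

```bash
python3 -m handwheel '[[[0,-0.002,0,0,0,0,0.004],[0,-0.004,0,0,0,0,0.004],[0,-0.0055,0,0,0,0,0.004],[0,-0.0055,0,0,0,0,0.004],[0,-0.0055,0,0,0,0,0.004]]]'
python3 - <<'E'
from h import *
L=[]
for i in range(4):
    manip.camera('top') ; o=manip.get_obs(); L.append(o['ft_force'])
print(np.round(L,2).tolist(),np.mean(L,0));cab()
E
```

```text
clock: 19.85
position: [0.5164, 0.205, 0.1775]
ee_rot: [0.997, -0.078, 0.0, 0.0]
ft_force: [0.4, -0.5, -1.6]
grip_width: 0.152
[[-0.31, -0.98, -1.54], [-1.06, 0.25, -0.65], [-0.71, 0.18, -0.95], [-0.58, -0.41, -1.41]] [-0.66582708 -0.23872222 -1.13645396]
cab xy mm 0.2 15.2 z 177.5
```

```bash
python3 -m handwheel '[[[0,-0.002,0,0,0,0,0.004],[0,-0.004,0,0,0,0,0.004],[0,-0.006,0,0,0,0,0.004],[0,-0.006,0,0,0,0,0.004],[0,-0.006,0,0,0,0,0.004]]]'
python3 - <<'E'
from h import *
L=[]
for i in range(4):
    im=manip.camera('scene') ; o=manip.get_obs(); L.append(o['ft_force'])
print(np.round(L,2).tolist(),np.mean(L,0));cab()
cv2.imwrite('pics/s9.png',im[140:260,340:470].repeat(5,0).repeat(5,1))
E
```

```text
clock: 20.68
position: [0.5174, 0.2109, 0.1775]
ee_rot: [0.997, -0.078, -0.0, 0.0]
ft_force: [-0.2, 0.1, -1.2]
grip_width: 0.153
[[-0.15, 0.02, -0.16], [-0.63, 0.05, -0.67], [-0.69, -0.46, -0.44], [0.24, -1.23, -1.49]] [-0.30730438 -0.4033122  -0.68865212]
cab xy mm 0.2 21.2 z 177.5
```

View pics/s9.png

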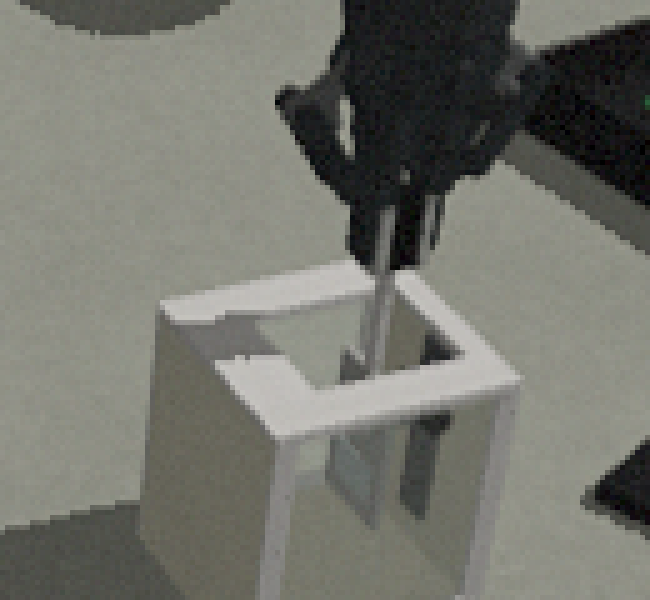

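The plate now stands over the peg inside the cabinet, its lower glass edge at (375,525), with no side force. I'll lower it onto the hook.

```bash
python3 -m handwheel '[[[0,0,0.002,0,0,0,0.004],[0,0,0.004,0,0,0,0.004],[0,0,0.006,0,0,0,0.004],[0,0,0.008,0,0,0,0.004],[0,0,0.009,0,0,0,0.004],[0,0,0.009,0,0,0,0.004],[0,0,0.009,0,0,0,0.004]]]'
python3 - <<'E'
from h import *
L=[]
for i in range(4):
    im=manip.camera('scene') ; o=manip.get_obs(); L.append(o['ft_force'])
print(np.round(L,2).tolist(),np.mean(L,0));cab()
E
```

```text
clock: 21.75
position: [0.5174, 0.211, 0.1686]
ee_rot: [0.997, -0.078, 0.0, -0.0]
ft_force: [0.1, 0.2, -0.7]
grip_width: 0.151
[[-0.56, 0.27, -0.78], [0.5, 0.04, -0.63], [0.11, 0.73, -1.91], [0.61, 0.96, -0.8]] [ 0.16669559  0.49910481 -1.02914748]
cab xy mm 0.2 21.2 z 168.6
```

```bash
python3 -m handwheel '[[[0,0,0.001,0,0,0,0.004],[0,0,0.002,0,0,0,0.004],[0,0,0.002,0,0,0,0.004],[0,0,0.002,0,0,0,0.004]]]'
python3 - <<'E'
from h import *
L=[]
for i in range(6):
    im=manip.camera('scene') ; o=manip.get_obs(); L.append(o['ft_force'])
print(np.round(L,2).tolist(),np.mean(L,0));cab()
E
```

```text
clock: 22.45
position: [0.5174, 0.211, 0.1666]
ee_rot: [0.997, -0.078, 0.0, -0.0]
ft_force: [0.1, 0.4, -0.4]
grip_width: 0.155
[[0.35, -0.22, -0.69], [0.2, 0.42, -0.25], [-1.02, 0.8, -1.41], [0.38, 0.09, -0.5], [0.27, -0.64, 0.92], [-0.76, -0.22, -0.54]] [-0.09758695  0.03899692 -0.4107671 ]
cab xy mm 0.2 21.2 z 166.5
```

```bash
python3 -m handwheel '[[[0,0,0.0005,0,0,0,0.004],[0,0,0.0008,0,0,0,0.004],[0,0,0.0008,0,0,0,0.004],[0,0,0.0008,0,0,0,0.004]]]'
python3 - <<'E'
from h import *
L=[]
for i in range(8):
    im=manip.camera('scene') ; o=manip.get_obs(); L.append(o['ft_force'])
print(np.mean(L,0));cab()
E
```

```text
clock: 23.25
position: [0.5174, 0.211, 0.1658]
ee_rot: [0.997, -0.078, 0.0, 0.0]
ft_force: [-0.0, -0.1, 0.7]
grip_width: 0.15
[ 0.18312098 -0.25085928  1.11998386]
cab xy mm 0.2 21.3 z 165.7
```

```bash
python3 -m handwheel '[[[0,0,0,0,0,0,0.004],[0,0,0,0,0,0,0.012],[0,0,0,0,0,0,0.0145],[0,0,0,0,0,0,0.016],[0,0,0,0,0,0,0.018],[0,0,0,0,0,0,0.02],[0,0,0,0,0,0,0.023],[0,0,0,0,0,0,0.026]]]' 20
python3 -m handwheel '[[[0,0,0,0,0,0,0.03],[0,0,0,0,0,0,0.034],[0,0,0,0,0,0,0.038],[0,0,0,0,0,0,0.042],[0,0,0,0,0,0,0.042],[0,0,0,0,0,0,0.042]]]'
python3 - <<'E'
from h import *
L=[]
for i in range(5):
    im=manip.camera('scene') ; o=manip.get_obs(); L.append(o['ft_force'])
print(np.mean(L,0));cab()
cv2.imwrite('pics/s10.png',im[140:260,340:470].repeat(5,0).repeat(5,1))
E
```

```text
clock: 24.65
position: [0.5174, 0.2109, 0.1657]
ee_rot: [0.997, -0.078, 0.0, 0.0]
ft_force: [0.8, -0.9, 0.3]
grip_width: 0.306
clock: 25.4
position: [0.5174, 0.2109, 0.1657]
ee_rot: [0.997, -0.078, 0.0, 0.0]
ft_force: [-0.4, 0.0, 0.4]
grip_width: 0.488
[ 0.25601805 -0.01240158 -0.11461411]
cab xy mm 0.2 21.2 z 165.7
```

View pics/s10.png

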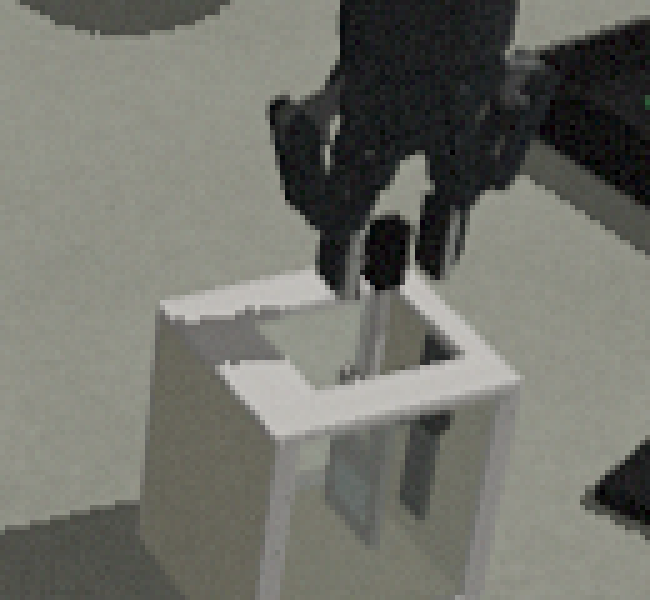

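```bash
python3 -m handwheel '[[[0,0,0,0,0,0,0.042],[0,0,0,0,0,0,0.042],[0,0,0,0,0,0,0.042],[0,0,0,0,0,0,0.042]]]'
python3 - <<'E'
from h import *
a=manip.camera('scene')
for i in range(3): manip.camera('top')
b=manip.camera('scene')
d=cv2.absdiff(a,b)[170:260,385:450]; print(d.max(),(d.max(2)>25).sum())
f=lambda im:cv2.resize(im[170:255,395:440],None,fx=7,fy=7,interpolation=cv2.INTER_NEAREST)
cv2.imwrite('pics/s11.png',np.hstack([f(a),f(b)]))
E
```

```text
clock: 26.15
position: [0.5174, 0.211, 0.1657]
ee_rot: [0.997, -0.078, 0.0, 0.0]
ft_force: [0.1, 0.4, 0.6]
grip_width: 0.492
30 1
```

View pics/s11.png

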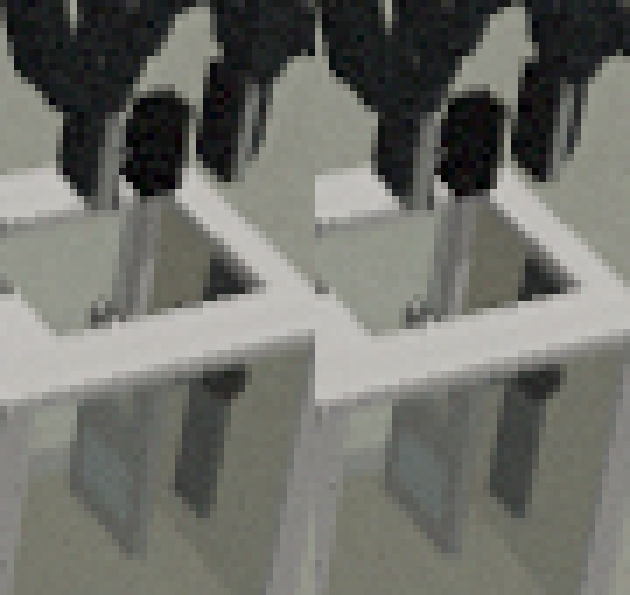

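```bash
python3 - <<'E'
from h import *
f=lambda p:((proj('scene',p)-[395,170]+.5)*7).round(0).tolist()
for x,y in((0,21),(0,15),(-5,21),(5,21)): print(x,y,f([P(x,y,.182),P(x,y,.166),P(x,y,.198),P(x,y,.082),P(x-23,y,.027),P(x+23,y,.027)]))
i=manip.camera('top'); cv2.imwrite('pics/t12.png',cv2.resize(i[200:280,150:270],None,fx=6,fy=6,interpolation=cv2.INTER_NEAREST))
E
```

```text
0 21 [[164.0, 150.0], [157.0, 191.0], [170.0, 108.0], [126.0, 397.0], [74.0, 487.0], [139.0, 561.0]]
0 15 [[148.0, 153.0], [142.0, 195.0], [154.0, 112.0], [111.0, 401.0], [59.0, 490.0], [125.0, 565.0]]
-5 21 [[156.0, 142.0], [150.0, 184.0], [162.0, 101.0], [118.0, 389.0], [67.0, 479.0], [132.0, 553.0]]
5 21 [[172.0, 158.0], [165.0, 199.0], [178.0, 116.0], [133.0, 405.0], [81.0, 495.0], [147.0, 569.0]]
```

View pics/t12.png

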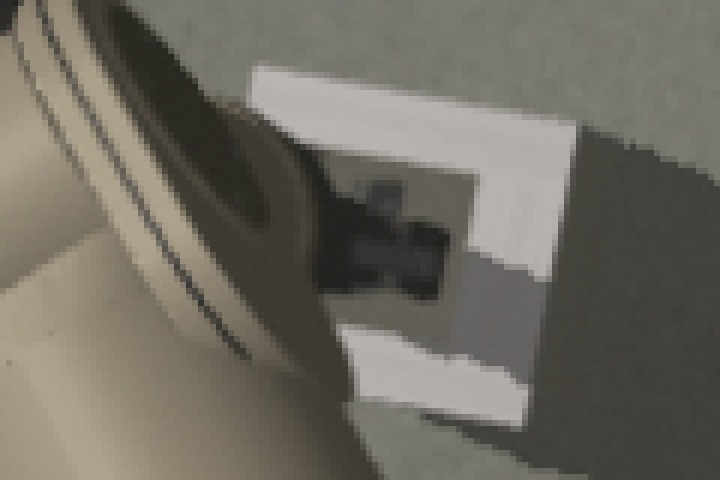

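The plate hangs still, with no change between frames. The grip's centre at (155,143) lies within about 1.3 px of the upright prediction and sits between the open pads at x ≈ 115 and 205. I'll retract straight up.

```bash
python3 -m handwheel '[[[0,0,0,0,0,0,0.05],[0,0,0,0,0,0,0.05],[0,0,0,0,0,0,0.05],[0,0,-0.004,0,0,0,0.05],[0,0,-0.012,0,0,0,0.05],[0,0,-0.024,0,0,0,0.05],[0,0,-0.038,0,0,0,0.05],[0,0,-0.052,0,0,0,0.05]]]'
python3 -m handwheel '[[[0,0,-0.02,0,0,0,0.05],[0,0,-0.05,0,0,0,0.05],[0,0,-0.08,0,0,0,0.05],[0,0.02,-0.1,0,0,0,0.05],[0.0,0.06,-0.1,0,0,0,0.05],[0,0.1,-0.1,0,0,0,0.05],[0,0.15,-0.1,0,0,0,0.05],[0,0.2,-0.1,0,0,0,0.05]]]'
python3 -m handwheel '[[[0,0.05,0,0,0,0,0.05],[0,0.08,0,0,0,0,0.05],[0,0.08,0,0,0,0,0.05],[0,0.08,0,0,0,0,0.05],[0,0.08,0,0,0,0,0.05],[0,0.08,0,0,0,0,0.05],[0,0.08,0,0,0,0,0.05],[0,0.08,0,0,0,0,0.05]]]'
python3 - <<'E'
from h import *
a=manip.camera('scene')
for i in range(3): t=manip.camera('top')
b=manip.camera('scene')
d=cv2.absdiff(a,b)[170:260,385:450]; print(d.max(),(d.max(2)>30).sum())
f=lambda im:cv2.resize(im[170:255,395:440],None,fx=7,fy=7,interpolation=cv2.INTER_NEAREST)
cv2.imwrite('pics/s13.png',np.hstack([f(a),f(b)])); cv2.imwrite('pics/t13.png',cv2.resize(t[200:280,150:270],None,fx=6,fy=6,interpolation=cv2.INTER_NEAREST)); cv2.imwrite('pics/sf.png',b)
o=manip.get_obs();print(o['clock'],o['position'],o['ft_force'])
E
```

```text
clock: 27.45
position: [0.5175, 0.2111, 0.2191]
ee_rot: [0.997, -0.078, 0.0, -0.0]
ft_force: [0.6, 0.0, -0.1]
grip_width: 0.587
clock: 28.45
position: [0.4857, 0.0121, 0.3187]
ee_rot: [0.997, -0.078, 0.001, 0.0]
ft_force: [-0.0, -0.3, 0.0]
grip_width: 0.586
clock: 29.45
position: [0.4736, -0.0654, 0.3177]
ee_rot: [0.997, -0.078, -0.0, 0.0]
ft_force: [1.0, -0.4, 0.8]
grip_width: 0.584
25 0
29.7 [ 0.47355427 -0.06564291  0.31769518] [ 0.50151424 -0.44798916  0.69238986]
```

View pics/s13.png

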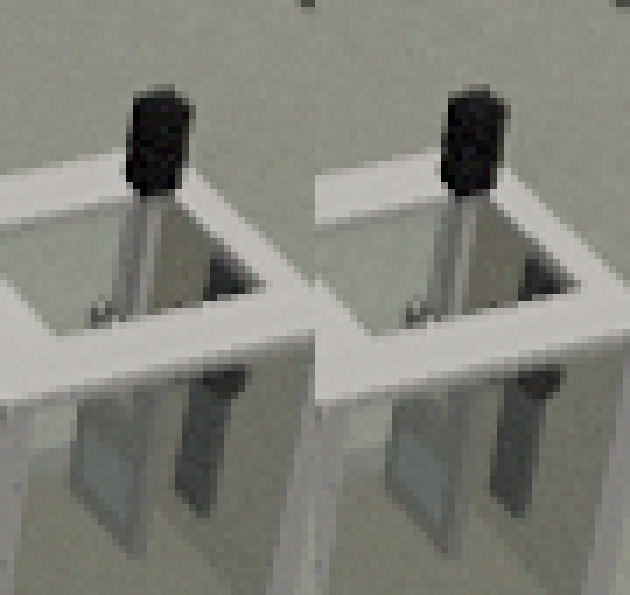

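View pics/t13.png

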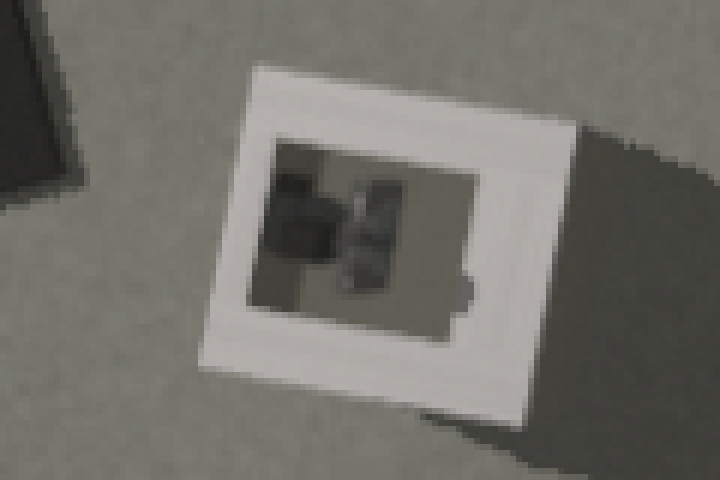

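View pics/sf.png

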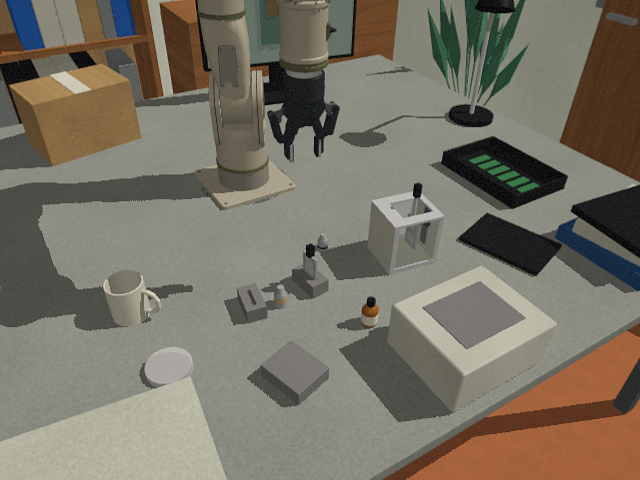

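```bash
python3 - <<'E'
from h import *
f=lambda p:((proj('top',p)-[150,200]+.5)*6).round(0).tolist()
print(f([P(0,21,.182),P(0,21,.198),P(-23,21,.107),P(23,21,.107),P(-23,21,.027),P(23,21,.027)]))
# triangulate grip centre and plate lower middle
a=cv2.imread('pics/sf.png'); m=(a.max(2)<45).astype(np.uint8); m[:, :405]=0;m[:,430:]=0;m[:175]=0;m[199:]=0
M=cv2.moments(m,True); u=(M['m10']/M['m00'],M['m01']/M['m00']); print(u, proj('scene',[P(0,21,.182)]))
E
```

```text
[[310.0, 235.0], [300.0, 234.0], [341.0, 294.0], [362.0, 180.0], [381.0, 293.0], [401.0, 186.0]]
(416.84, 190.06) [[417.90070297 190.9312393 ]]
```

```bash
python3 -c "
from workcell import manip
print(manip.hand_in())"
```

```text
the job is handed in; nothing more can be done
None
```

The tall plate is hanging on the hook inside the cabinet, and I handed the job in at about 29.7 s; no verdict was given.

**Finding the hook:** I lifted the plate from its stand and touched its lower end to the peg twice, at cabinet y of about 25 and 19 mm. Both touches made contact at the same height, at about 4.4 N at most, and put the peg's axis at about 92 mm. I touched twice because the collar looked farther forward in the top picture than the description says. I did not settle why.

**Hanging it:** I lowered the plate through the hatch in front of the tip. The tip entered the hole with no measurable side force. I set the plate on the hook at about 2.3 N, then opened the fingers slowly and withdrew straight up.

**Last checks:**
- **At rest:** pictures 0.2 s apart show no movement of the plate.
- **Position:** the plate matches the prediction for about y = 21 mm on the hook.
- **Lean:** the grip sits 3 to 6 mm off its predicted place, a lean of roughly 0.03 to 0.05 rad towards -y, against the 0.15 limit. This is a rough figure, because in the top view the grip is hard to separate from the dark collar.
- **Surroundings:** the short plate and the other objects look unmoved in the last scene picture; I did not measure them again. The arm stands well clear. The pictures I took in the hatch show the plate clear of the frame, and no reading suggested contact with it.

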